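# Cross-tighten the window flange of a wafer vacuum cell

### The job

Tighten the four hex bolts of the vacuum cell's window flange clockwise with the T-handle socket wrench, working crosswise (each bolt followed by the one opposite): first go round giving every bolt about one flat (a sixth of a turn), then go round crosswise again and turn each one until it comes up firm, without overtightening, so that the flange is drawn down evenly. Touch the cell with the wrench only, then stand the wrench back upright in its stand and let go; leave the wafer tray, the objective and the dish where they are.

Things in the scene. Friction and masses are not known exactly. Their poses are not given: they have to be found in the camera images.
- bolt1_head (a point): Bolt 1: hex bolt head, 19 mm across flats, 11 mm tall over its washer (2 mm washer of 25 mm diameter, 6.5 mm of straight hexagon, then a 2.5 mm cone to 14 mm across at the top). This point: on its axis at the washer's underside, 76 mm above the bench. Its x axis is square to two flats (yaw repeats every 60 degrees). Bolts are numbered in order around the ring; bolt 3 is opposite.
- bolt2_head (a point): Bolt 2: hex bolt head, 19 mm across flats, 11 mm tall over its washer (2 mm washer of 25 mm diameter, 6.5 mm of straight hexagon, then a 2.5 mm cone to 14 mm across at the top). This point: on its axis at the washer's underside, 76 mm above the bench. Its x axis is square to two flats (yaw repeats every 60 degrees). Bolts are numbered in order around the ring; bolt 4 is opposite.
- bolt3_head (a point): Bolt 3: hex bolt head, 19 mm across flats, 11 mm tall over its washer (2 mm washer of 25 mm diameter, 6.5 mm of straight hexagon, then a 2.5 mm cone to 14 mm across at the top). This point: on its axis at the washer's underside, 76 mm above the bench. Its x axis is square to two flats (yaw repeats every 60 degrees). Bolts are numbered in order around the ring; bolt 1 is opposite.
- bolt4_head (a point): Bolt 4: hex bolt head, 19 mm across flats, 11 mm tall over its washer (2 mm washer of 25 mm diameter, 6.5 mm of straight hexagon, then a 2.5 mm cone to 14 mm across at the top). This point: on its axis at the washer's underside, 76 mm above the bench. Its x axis is square to two flats (yaw repeats every 60 degrees). Bolts are numbered in order around the ring; bolt 2 is opposite.
- bolt1_mark (a point): end of the yellow paint mark on the head of bolt 1, 9 mm out from its axis along the head's x axis; shows how far the bolt has been turned.
- bolt2_mark (a point): end of the yellow paint mark on the head of bolt 2, 9 mm out from its axis along the head's x axis; shows how far the bolt has been turned.
- bolt3_mark (a point): end of the yellow paint mark on the head of bolt 3, 9 mm out from its axis along the head's x axis; shows how far the bolt has been turned.
- bolt4_mark (a point): end of the yellow paint mark on the head of bolt 4, 9 mm out from its axis along the head's x axis; shows how far the bolt has been turned.
- bolt1 (a joint): height in m of bolt 1 above its home position (M12 thread, 0.28 mm per rad clockwise; starts 0.38 to 0.52 mm up, far smaller than the sensing noise). Turning it clockwise takes 0.15 N m of thread drag, rising to 0.2-0.22 N m as the O-ring is squeezed; drag holds it where it is left.
- bolt2 (a joint): height in m of bolt 2 above its home position (M12 thread, 0.28 mm per rad clockwise; starts 0.38 to 0.52 mm up, far smaller than the sensing noise). Home (metal on metal) comes 1.35 to 1.85 rad clockwise of the start, different for every bolt every time and not to be seen from outside.
- bolt3 (a joint): height in m of bolt 3 above its home position (M12 thread, 0.28 mm per rad clockwise; starts 0.38 to 0.52 mm up, far smaller than the sensing noise). At home the thread stops dead and only the shank winds up, 1.5 N m per rad, so the torque climbs at once above 0.22 N m: firm at 0.3 to 0.4 N m.
- bolt4 (a joint): height in m of bolt 4 above its home position (M12 thread, 0.28 mm per rad clockwise; starts 0.38 to 0.52 mm up, far smaller than the sensing noise). Above 0.6 N m the bolt is overtightened.
- bolt1_windup (a joint): elastic wind-up of bolt 1 in rad under the wrench's clockwise torque, 1.5 N m per rad; springs back when the wrench lets go, so a bolt ends some 0.2 to 0.4 rad short of the angle the wrench was swung (wind-up and socket play).
- bolt2_windup (a joint): elastic wind-up of bolt 2 in rad under the wrench's clockwise torque, 1.5 N m per rad; springs back when the wrench lets go, so a bolt ends some 0.2 to 0.4 rad short of the angle the wrench was swung (wind-up and socket play).
- bolt3_windup (a joint): elastic wind-up of bolt 3 in rad under the wrench's clockwise torque, 1.5 N m per rad; springs back when the wrench lets go, so a bolt ends some 0.2 to 0.4 rad short of the angle the wrench was swung (wind-up and socket play).
- bolt4_windup (a joint): elastic wind-up of bolt 4 in rad under the wrench's clockwise torque, 1.5 N m per rad; springs back when the wrench lets go, so a bolt ends some 0.2 to 0.4 rad short of the angle the wrench was swung (wind-up and socket play).
- cell: small stainless vacuum cell fixed to the bench: 150 mm square base plate 8 mm thick, drum 100 mm across, flanges 156 mm across, two short side ports along its x axis reaching 92 mm from the middle at 30 mm height. Origin: bottom centre. Bolts 1, 2, 3, 4 lie 58 mm from the middle at 45, 135, 225, 315 degrees counter-clockwise from its x axis.
- flange: aluminium window flange, 156 mm across and 12 mm thick, with a glass window 70 mm across in a black rim 80 mm across (2 mm proud), held by the four bolts over an O-ring. Origin: centre of its underside.
- wrench_bar (a point): T-handle socket wrench, 164 mm tall, 0.32 kg, standing upright in the stand: steel cross bar 120 mm long (along this point's x axis) and 14 mm square, its ends in orange sleeves 17 mm across that begin 28 mm from the middle; below it a 13 mm shaft, then a 29 mm socket barrel. This point is the middle of the bar, 157 mm above the socket's open end.
- wrench_socket (a point): centre of the wrench's open socket end (underside), 157 mm straight below the bar's middle. The hexagonal opening is 20 mm across flats (some 5 degrees of play) and 14 mm deep, outside 30 mm across corners; its x axis (along the bar) is square to one pair of flats. Fully on a bolt it rests on the washer, 78 mm above the bench; on a head it is not lined up with, about 6 mm or more higher.
- stand_pocket (a point): centre of the pocket's floor in the blue plastic stand (fixed): round pocket 37 mm across and 38 mm deep with a 4 mm lead-in, floor 7 mm above the bench, in a block 80 mm square and 45 mm tall. Beside the block (stand's +y, centre 72 mm away) a step with two spare sockets, 48 mm tall.
- wafer_tray: black tray 125 mm square and 12 mm thick with a gold patterned wafer 100 mm across; leave alone. Origin: centre of its underside. Stand and tray may change sides.
- objective: microscope objective standing on end, 46 mm across and 50 mm tall, black and steel with a brass band; leave alone. Origin: centre of its underside.
- dish: small round steel dish, 68 mm across and 18 mm tall, with spare screws; leave alone. Origin: centre of its underside.
There are look-alikes about, which are no part of the job. Leave any red or turquoise look-alike of the part that bears wrench_bar alone.

How it is judged:
On the way, in this order (a step that is already met when the one before it is completed fails the run):
1. first pass, first pair: two opposite bolts turned (marks over 4 mm from their start, 0.45 rad), the other two not yet (under 1.5 mm) (((distance of each of bolt1_mark, bolt3_mark from where it was at the start of the episode above 0.004 m and distance of each of bolt2_mark, bolt4_mark from where it was at the start of the episode below 0.0015 m) or (distance of each of bolt2_mark, bolt4_mark from where it was at the start of the episode above 0.004 m and distance of each of bolt1_mark, bolt3_mark from where it was at the start of the episode below 0.0015 m))), for 0.2 s.
2. first pass done: all four bolts turned (marks over 4 mm from their start), none home yet (over 0.03 mm up) (distance of each of bolt1_mark, bolt2_mark, bolt3_mark, bolt4_mark from where it was at the start of the episode above 0.004 m and value of joint each of bolt1, bolt2, bolt3, bolt4 above 3e-05 m), for 0.2 s.
3. second pass, first pair: two opposite bolts home (within 0.02 mm), the other two not yet (over 0.03 mm up) (((value of joint each of bolt1, bolt3 below 2e-05 m and value of joint each of bolt2, bolt4 above 3e-05 m) or (value of joint each of bolt2, bolt4 below 2e-05 m and value of joint each of bolt1, bolt3 above 3e-05 m))), for 0.2 s.
4. all four bolts home (within 0.02 mm) (value of joint each of bolt1, bolt2, bolt3, bolt4 below 2e-05 m), for 0.2 s.
At the end, for the whole second after the job is handed in: All four bolts are firm, metal on metal (within 0.02 mm of home), and the wrench stands released in its stand: socket end within 8 mm of the pocket's centre and less than 5 mm above its floor, leaning less than 0.15 rad (all of step 4 and horizontal distance between wrench_socket and stand_pocket below 0.008 m and z of wrench_socket in the frame of stand_pocket below 0.005 m and angle between wrench_bar's own z axis and vertical below 0.15 rad and contact force between the fingers and wrench below 0.1 N); the robot touches nothing.
It fails at once if a bolt is overtightened (over 0.6 N m: wound up more than 0.4 rad) (value of joint any of bolt1_windup, bolt2_windup, bolt3_windup, bolt4_windup above 0.4 rad).
It fails at once if the fingers touch the cell, its flange or its bolts (contact force between the fingers and cell above 1 N).
It fails at once if the wafer tray, the objective or the dish is moved more than 10 mm (distance of any of wafer_tray, objective, dish from where it was at the start of the episode above 0.01 m).
It also fails if it takes over 72 s, if anything falls off the work surface, if the arm or the gripper's body presses on something with over 40 N, if the wrist force passes 120 N, or if a joint passes its speed limit or range.

### The arm

A 6-joint arm with a two-finger parallel gripper is mounted at the origin on the work surface. World frame = base frame: x ahead of the robot, y to its left, z up, the work surface at z = 0. Lengths are in m, angles in rad, forces in N, time in s.
With the tool pointing down it reaches from about 0.375 to 0.925 m from the base axis. Payload 5.7 kg.
Tool frame: the origin (TCP) lies midway between the tips of the shut fingers; the grasp point (between the pads) lies 19 mm behind it; x points along the fingers, y is the direction in which the jaws open and shut, and the axes are right-handed (so a half turn about x gives the same grasp; the last joint's range is limited). The gripper opens to 85 mm and grips with 20 to 120 N. Pads are 22 mm wide; open, the fingers measure 114 mm over their backs; the gripper's body (76 mm by 85 mm) begins 54 mm behind the grasp point. The pads swing forward as they close: fully open they stand 13 mm farther back than shut.
Start: joints at [1.061, 0.359, 1.51, -0, 1.272, -0.115], TCP at [0.231, 0.554, 0.21] pointing down, gripper open.
Joint ranges: [-2.97, 2.97], [-1.01, 2.36], [0.21, 2.38], [-0.96, 4.11], [0.2, 2.71], [-2.98, 2.98]. Speed limits (rad/s): [2.39, 2.39, 3.14, 3.14, 3.14, 3.14].

### API

Orientations are given as a unit quaternion [x, y, z, w].
In Python, from cell import * gives the robot as it stands. The module is installed in compiled form; this text tells all that it offers.
- The arm moves only by the shell command python3 -m jog 'ROWS'. ROWS is JSON, a list of rows, each a list of 7 numbers: the shift along the tool's x, y, z scaled (see below), then the turn, a rotation vector about the tool's x, y, z scaled (see below), then the opening, from -1 (shut) to 1 (fully open). In form: [[tx, ty, tz, rx, ry, rz, hand], ...]. A call has 1 to 20 rows; each row shifts and turns the commanded pose from where the row before left it, along the tool's axes as they then stand; what a row does not reach is not made up. The controller multiplies each number of a shift by 30 mm and each number of a turn by 8 degrees. A row lasts 1/8 s, in which the tool goes at most 62.5 mm and 10.7 degrees, less where a joint would pass 70% of its speed; a pose out of reach is approached as far as the arm can. A call with a number of a shift or a turn outside -1 to 1 is refused whole. A call with a gripper value outside its range is refused whole. The fingers move at their own pace and stop on an object; the grip force is fixed at half the most. Time passes only in rows, so rows that do not move let the fingers close. It gives the time, the measured TCP pose, the force and the opening at its end, in the units of the state.
- observe(): the state, without advancing time (a new reading comes with each control period).
- capture(name): name is "scene" or "top"; returns the picture (420x560x3 uint8, red, green, blue); there is no depth.
- camera_params(name): a dict with "vfov" (degrees; the focal length in pixels is half the picture's height over the tangent of half this angle, whatever the lens; pixels are square), "cx", "cy" (the principal point, pixels), "distortion" ([k1, k2, p1, p2, k3] as OpenCV has them; the pictures are not rectified), "xyz" and "rotation" of the camera in the world. Camera axes: x right, y down, z forward; pixel columns grow to the right and rows downward; lengths in m; the calibration is good to about 2 mm. A picture is of the moment at which its call begins. camera_params takes no time and is no camera call.
- job_done(): hands the job in, once; it reports no verdict.
The state is a dict: "time_s": time; "joint_positions": joint angles; "qvel": joint speeds; "tau": joint torques, N m; "tool_pos": TCP position; "tool_rot": TCP orientation; "wrist_force": force on the tool from outside, world axes, zero at the start; "wrist_torque": the same for the moment, N m; "width": finger opening in m.
Only numpy, scipy, OpenCV 4.12 (cv2) and the standard library are available. Lean on these libraries where they do the work, as an engineer would, in place of code of your own. Each camera call takes 0.05 s, during which the arm holds its last target. There are 200 camera calls.

## Working session

There is one attempt and no reset: what is moved stays moved. The work goes in short steps, Python scripts to look and compute and a shell command to move; the robot and the scene stay as the last step left them, time stands still between calls to the robot, and variables do not carry over. Pictures are saved under pics/ and viewed, about 8 in all and at most 12, crops included, and the job is handed in when it is done.

```bash
mkdir -p pics; python3 - <<'E'
from cell import *
import cv2
print(observe())
for n in("scene","top"):
    print(n,camera_params(n))
    cv2.imwrite(f"pics/{n}0.png",cv2.cvtColor(capture(n),cv2.COLOR_RGB2BGR))
E
```

```text
{'time_s': 0.0, 'joint_positions': array([ 1.06090496e+00,  3.59504385e-01,  1.51144480e+00,  1.72023108e-05,
        1.27249107e+00, -1.15142086e-01]), 'qvel': array([-0.00088552,  0.00040994,  0.00041198, -0.00187597,  0.00089988,
        0.00058994]), 'tau': array([ 4.24597065e-04, -5.27637827e+01, -2.78619021e+01, -3.30213725e-04,
        1.32400866e-02,  2.34902052e-05]), 'tool_pos': array([0.23041643, 0.55321263, 0.20964928]), 'tool_rot': array([ 0.13804244,  0.69358387, -0.13928204,  0.69317113]), 'wrist_force': array([-0.10892464,  0.91574766,  0.50965466]), 'wrist_torque': array([-0.04170055,  0.02803301,  0.03152343]), 'width': 0.08558157695815968}
scene {'vfov': 50.55922699218351, 'cx': 277.8752906328213, 'cy': 204.66071361811333, 'distortion': array([-0.00281302,  0.        ,  0.        ,  0.        ,  0.        ]), 'xyz': array([ 1.31306478, -0.14007793,  0.85070931]), 'rotation': array([ 0.68881364,  0.60452793, -0.26937051, -0.29583994])}
top {'vfov': 50.95413863897946, 'cx': 277.9673228892041, 'cy': 219.31663942512859, 'distortion': array([-0.05070065,  0.        ,  0.        ,  0.        ,  0.        ]), 'xyz': array([ 0.3937796 , -0.05863962,  1.32277044]), 'rotation': array([-0.70412089,  0.70704828, -0.04281109,  0.04963582])}
```

View pics/top0.png

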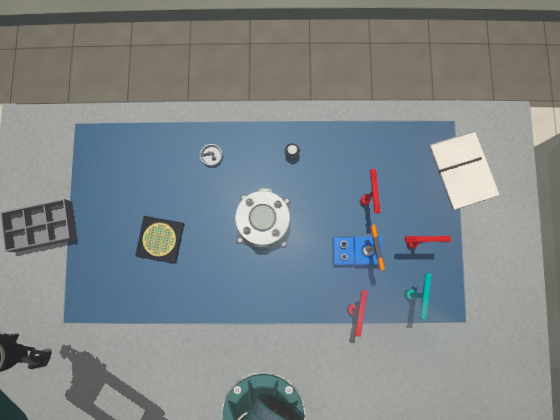

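View pics/scene0.png

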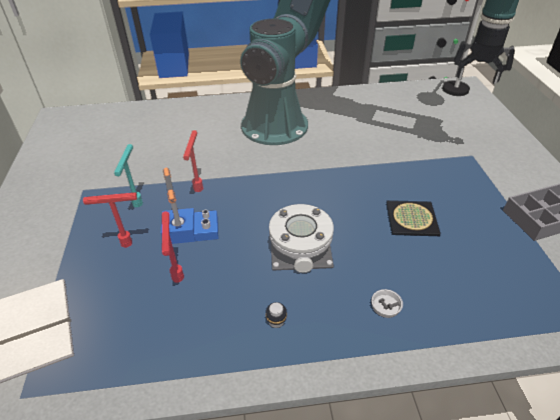

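The top view shows the cell at about (263,218), the stand and orange wrench at about (370,250), and red and turquoise look-alikes around the wrench. The tray is at (160,239), the dish at (210,155) and the objective at (292,152). Next I'll enlarge the cell and wrench regions.

```bash
cat > h.py <<'E'
from cell import *
import cv2, numpy as np
from scipy.spatial.transform import Rotation as R
def K(n):
    p=camera_params(n); f=210/np.tan(np.radians(p["vfov"]/2))
    return p,np.array([[f,0,p["cx"]],[0,f,p["cy"]],[0,0,1.]])
def w2p(n,X):
    p,k=K(n); Rw=R.from_quat(p["rotation"]).as_matrix()
    c=(np.atleast_2d(X)-p["xyz"])@Rw
    return cv2.projectPoints(c,np.zeros(3),np.zeros(3),k,p["distortion"])[0][:,0]
def p2w(n,uv,z):
    p,k=K(n); Rw=R.from_quat(p["rotation"]).as_matrix()
    q=cv2.undistortPoints(np.array(uv,float).reshape(-1,1,2),k,p["distortion"])[:,0]
    d=np.c_[q,np.ones(len(q))]@Rw.T
    z=np.broadcast_to(z,len(q))
    return p["xyz"]+d*((z-p["xyz"][2])/d[:,2])[:,None]
def crop(img,u,v,w,h,s): # nearest-lanczos enlarged, grid ticks
    c=cv2.resize(img[v:v+h,u:u+w],None,fx=s,fy=s,interpolation=cv2.INTER_CUBIC)
    for a in range(0,w,10): cv2.putText(c,str(u+a),(a*s,8),0,.28,(255,255,255),1); cv2.line(c,(a*s,10),(a*s,14),(255,255,255),1)
    for a in range(10,h,10): cv2.putText(c,str(v+a),(0,a*s+3),0,.28,(255,255,255),1); cv2.line(c,(18,a*s),(22,a*s),(255,255,255),1)
    return c
E
python3 - <<'E'
from h import *
t=np.mean([capture("top").astype(float) for _ in range(2)],0).astype(np.uint8)[...,::-1]
s=np.mean([capture("scene").astype(float) for _ in range(2)],0).astype(np.uint8)[...,::-1]
t=np.ascontiguousarray(t);s=np.ascontiguousarray(s)
cv2.imwrite("t.png",t);cv2.imwrite("s.png",s)
a=np.hstack([crop(t,229,184,66,66,6),crop(t,325,215,67,66,6)])
b=crop(s,262,198,80,41,5)
c=crop(s,150,160,80,41,5)[:,:]
m=np.vstack([a,np.hstack([b,c])[:,:a.shape[1]]]); m=cv2.copyMakeBorder(m,0,0,0,0,0)
cv2.imwrite("pics/m1.png",m);print(m.shape)
E
```

```text
(601, 798, 3)
```

View pics/m1.png

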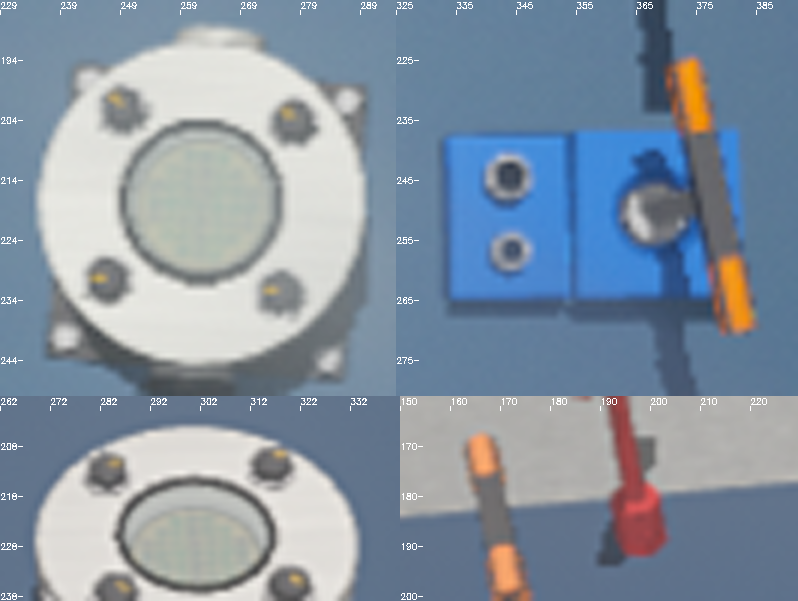

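```bash
python3 - <<'E'
from h import *
def sub(f,u0,u1,v0,v1):
    im=cv2.imread(f).astype(float)
    return im,(slice(v0,v1),slice(u0,u1))
def cent(w,u0,v0):
    v,u=np.mgrid[:w.shape[0],:w.shape[1]]; return np.array([(w*u).sum()+0*1,(w*v).sum()])/w.sum()+[u0,v0]
# orange bar
for f,n,(u0,u1,v0,v1) in (("t.png","top",(362,392,220,275)),("s.png","scene",(155,180,165,215))):
    im=cv2.imread(f); hsv=cv2.cvtColor(im,cv2.COLOR_BGR2HSV)[v0:v1,u0:u1]
    m=((hsv[...,0]>8)&(hsv[...,0]<24)&(hsv[...,1]>120)&(hsv[...,2]>100)).astype(np.uint8)
    k,l,st,ce=cv2.connectedComponentsWithStats(m)
    big=[i for i in range(1,k) if st[i,4]>8]
    print(n,[(st[i,4],(ce[i]+[u0,v0]).round(2)) for i in big])
    c=np.array([ce[i]+[u0,v0] for i in big]); print(p2w(n,c,0.165).round(4).tolist())
# bolts
for f,n,cs in (("t.png","top",[(249,202),(278,204),(247,230),(276,232)]),("s.png","scene",[(283,212),(317,211),(285,236),(320,235)])):
    im=cv2.imread(f); g=im.max(2).astype(float); b=im.astype(float)
    for u,v in cs:
        r=7; p=g[v-r:v+r+1,u-r:u+r+1]; q=b[v-r:v+r+1,u-r:u+r+1]
        yel=np.clip(q[...,2]-q[...,0]-25,0,None)
        dark=((p<140)|(yel>0)).astype(float)
        cd=cent(dark,u-r,v-r); cy=cent(yel,u-r,v-r)
        W=p2w(n,[cd,cy],[.082,.087]); d=W[1]-W[0]
        print(n,cd.round(2),cy.round(2),W[0].round(4),W[1].round(4),'ang',np.degrees(np.arctan2(d[1],d[0])).round(1),np.hypot(*d[:2]).round(4),dark.sum())
E
```

```text
top [(np.int32(53), array([373.72, 230.45])), (np.int32(47), array([381.09, 263.28]))]
[[0.5153, -0.3006, 0.165], [0.4288, -0.3173, 0.165]]
scene [(np.int32(29), array([165.93, 171.52])), (np.int32(45), array([170.82, 194.64]))]
[[0.4196, -0.3176, 0.165], [0.5092, -0.301, 0.165]]
top [249.83 202.74] [247.71 200.13] [0.6052 0.0333 0.082 ] [0.6119 0.039  0.087 ] ang 40.3 0.0088 35.0
top [277.91 203.93] [276.45 202.42] [ 0.6013 -0.0469  0.082 ] [ 0.6049 -0.0428  0.087 ] ang 48.9 0.0054 44.0
top [246.29 230.6 ] [245.01 229.98] [0.5253 0.0429 0.082 ] [0.5265 0.0461 0.087 ] ang 69.0 0.0034 52.0
top [276.69 233.59] [273.57 232.  ] [ 0.5164 -0.0432  0.082 ] [ 0.5204 -0.0345  0.087 ] ang 65.1 0.0096 39.0
scene [282.27 211.04] [284.52 210.96] [ 0.5139 -0.0395  0.082 ] [ 0.5195 -0.0346  0.087 ] ang 41.0 0.0075 71.0
scene [316.93 209.62] [317.44 209.09] [0.5207 0.0473 0.082 ] [0.5242 0.0477 0.087 ] ang 6.7 0.0035 72.0
scene [285.84 235.84] [286.05 235.55] [ 0.5991 -0.0423  0.082 ] [ 0.6029 -0.0423  0.087 ] ang -0.3 0.0038 61.0
scene [318.46 234.63] [320.79 234.2 ] [0.6058 0.0347 0.082 ] [0.6098 0.0393 0.087 ] ang 48.7 0.0061 59.0
```

```bash
cat > fit.py <<'E'
from h import *
from scipy.optimize import least_squares
ctr={}
for f,n,(u0,u1,v0,v1) in (("t.png","top",(225,300,180,252)),("s.png","scene",(255,345,195,270))):
    im=cv2.imread(f); im=cv2.resize(im[v0:v1,u0:u1],None,fx=4,fy=4,interpolation=cv2.INTER_CUBIC)
    hsv=cv2.cvtColor(im,cv2.COLOR_BGR2HSV)
    m=((hsv[...,2]>150)&(hsv[...,1]<60)).astype(np.uint8)
    m=cv2.morphologyEx(m,cv2.MORPH_OPEN,np.ones((9,9),np.uint8))
    c=max(cv2.findContours(m,cv2.RETR_EXTERNAL,cv2.CHAIN_APPROX_NONE)[0],key=cv2.contourArea)[:,0]
    uv=(c+.5)/4-.5+[u0,v0]; W=p2w(n,uv,.076)[:,:2]
    r=least_squares(lambda p:np.hypot(*(W-p[:2]).T)-p[2],[.56,0,.078],loss='soft_l1',f_scale=.001)
    print(n,"flange",r.x.round(4),"rms",np.sqrt(np.mean(r.fun**2)).round(4)); ctr[n]=r.x[:2]
def look(n,f,cells):
    im=cv2.imread(f).astype(float); out=[]
    th=np.radians(cells)
    for k in range(4):
        a=th+k*np.pi/2; ax=ctr[n]+.058*np.array([np.cos(a),np.sin(a)])
        # head-top plane patch resampled in world coordinates
        g=np.arange(-.011,.0111,.0005); X,Y=np.meshgrid(g,g)
        P=np.c_[ax[0]+X.ravel(),ax[1]+Y.ravel(),np.full(X.size,.087)]
        uv=w2p(n,P).astype(np.float32).reshape(*X.shape,2)
        q=cv2.remap(im.astype(np.float32),uv[...,0],uv[...,1],cv2.INTER_LINEAR)
        yel=np.clip(q[...,2]-q[...,0]-15,0,None)
        mx,my=(yel*X).sum()/yel.sum(),(yel*Y).sum()/yel.sum()
        P[:,2]=.082; uv=w2p(n,P).astype(np.float32).reshape(*X.shape,2)
        out.append((k+1,ax.round(4).tolist(),np.degrees(np.arctan2(my,mx)).round(1),np.hypot(mx,my).round(4)))
    return out
# cell yaw from dark blobs: minimise brightness over the 4 head discs
for f,n in (("t.png","top"),("s.png","scene")):
    g=cv2.imread(f).max(2).astype(np.float32)
    def cost(p):
        s=0
        for k in range(4):
            a=np.radians(p[2])+k*np.pi/2
            rr,tt=np.meshgrid(np.linspace(0,.012,8),np.linspace(0,6.28,24))
            P=np.c_[(p[0]+.058*np.cos(a)+rr*np.cos(tt)).ravel(),(p[1]+.058*np.sin(a)+rr*np.sin(tt)).ravel(),np.full(rr.size,.081)]
            uv=w2p(n,P).astype(np.float32); s+=(cv2.remap(g,uv[:,:1],uv[:,1:],cv2.INTER_CUBIC)[:,0]*rr.ravel()).sum()
        return s
    best=min((cost([*ctr[n],d]),d) for d in np.arange(25,65,1.))
    from scipy.optimize import minimize
    r=minimize(cost,[*ctr[n],best[1]],method='Nelder-Mead',options=dict(initial_simplex=np.array([[*ctr[n],best[1]]]*4)+np.array([[0,0,0],[.002,0,0],[0,.002,0],[0,0,4]])))
    print(n,"bolt fit",r.x.round(4)," coarse yaw",best[1])
    for o in look(n,f,r.x[2]): print("  ",*o)
E
python3 fit.py
```

```text
top flange [ 0.5664 -0.0016  0.0794] rms 0.0025
scene flange [ 5.682e-01 -5.000e-04  7.960e-02] rms 0.0081
top bolt fit [ 5.63200e-01 -1.80000e-03  4.03909e+01]  coarse yaw 40.0
   1 [0.6106, 0.036] 59.3 0.0031
   2 [0.5288, 0.0426] 119.9 0.0042
   3 [0.5223, -0.0391] 109.6 0.0047
   4 [0.604, -0.0457] 70.9 0.003
scene bolt fit [ 5.63800e-01 -1.00000e-03  4.02894e+01]  coarse yaw 40.0
   1 [0.6125, 0.037] 139.3 0.0036
   2 [0.5307, 0.0437] 147.8 0.0074
   3 [0.524, -0.0381] 142.4 0.0058
   4 [0.6057, -0.0448] 135.4 0.0036
```

```bash
sed -i 's/    print(n,"bolt fit"/    ctr[n]=r.x[:2]\n    print(n,"bolt fit"/' fit.py; python3 fit.py | grep -v flange; python3 - <<'E'
from h import *
ims=[np.mean([capture(n).astype(float) for _ in range(4)],0) for n in("top","scene")]
# rectified head-top patches (x up, y left) 30 mm square, 190px each, row per camera
rows=[]
for n,im,c in zip(("top","scene"),ims,((.5632,-.0018),(.5638,-.001))):
    r=[]
    for k in range(4):
        a=np.radians(40.35+90*k); ax=np.array(c)+.058*np.array([np.cos(a),np.sin(a)])
        g=np.linspace(.015,-.015,195); Y,X=np.meshgrid(g,g)
        uv=w2p(n,np.c_[ax[0]+X.ravel(),ax[1]+Y.ravel(),np.full(X.size,.087)]).astype(np.float32).reshape(195,195,2)
        q=cv2.remap(im.astype(np.float32),uv[...,0],uv[...,1],cv2.INTER_CUBIC)
        q=np.clip(q*1.5,0,255).astype(np.uint8)[...,::-1].copy()
        cv2.circle(q,(97,97),45,(255,0,255),1);cv2.circle(q,(97,97),58,(0,255,0),1);cv2.line(q,(94,97),(100,97),(0,0,255),1);cv2.line(q,(97,94),(97,100),(0,0,255),1)
        r.append(q)
    rows.append(np.hstack(r))
cv2.imwrite("pics/heads.png",np.vstack(rows))
E
```

```text
top bolt fit [ 5.63200e-01 -1.80000e-03  4.03909e+01]  coarse yaw 40.0
   1 [0.6074, 0.0358] 30.9 0.0056
   2 [0.5256, 0.0424] 72.9 0.004
   3 [0.519, -0.0394] 70.5 0.005
   4 [0.6008, -0.046] 36.0 0.0052
scene bolt fit [ 5.63800e-01 -1.00000e-03  4.02894e+01]  coarse yaw 40.0
   1 [0.608, 0.0365] 58.1 0.0033
   2 [0.5263, 0.0432] 112.2 0.0048
   3 [0.5195, -0.0385] 91.5 0.004
   4 [0.6013, -0.0453] 58.4 0.0036
```

View pics/heads.png

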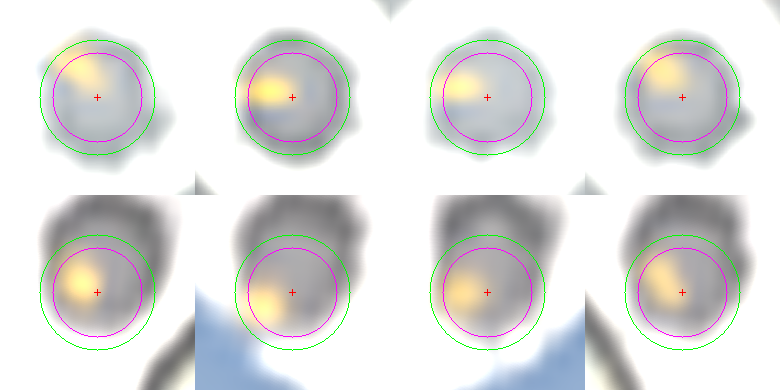

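The rectified patches show marks at about 32°, 76°, 65° and 35° for bolts 1–4, with the cell centre near (0.563,-0.0015). Next is the grasp.

```bash
cat > plan.py <<'E'
import sys; from h import *
# plan.py x y z baryaw_deg : deltas (row units) from now to TCP x,y,z with tool z axis (bar direction) at yaw, tool x down
def yawz(Rm): return np.degrees(np.arctan2(Rm[1,2],Rm[0,2]))
s=observe(); Rm=R.from_quat(s["tool_rot"]).as_matrix(); p=s["tool_pos"]
print("t %.2f p %s yaw %.2f tilt(x) %s j1 %.1f j6 %.1f F %s T %s w %.4f"%(s["time_s"],p.round(4),yawz(Rm),Rm[:2,0].round(4),*np.degrees(s["joint_positions"][[0,5]]),s["wrist_force"].round(1),s["wrist_torque"].round(3),s["width"]))
if len(sys.argv)>4:
    x,y,z,b=map(float,sys.argv[1:5]); d=np.array([x,y,z])-p
    c,sn=np.cos(np.radians(b)),np.sin(np.radians(b))
    T=np.array([[0,sn,c],[0,-c,sn],[-1,0,0.]])  # columns tool x,y,z
    rv=R.from_matrix(Rm.T@T).as_rotvec(degrees=True)
    print("shift mm, tool axes now",(Rm.T@d*1000).round(1),"after turn",(T.T@d*1000).round(1),"world",(d*1000).round(1)); print("turn units",(rv/8).round(3))
E
python3 plan.py .4718 -.309 .30 10.7;python3 plan.py .4718 -.309 .145 190.7
python3 - <<'E'
from h import *
print(p2w("top",[(411,240),(378,212),(352,293),(374,170)],.165).round(3))
E
```

```text
t 0.70 p [0.2307 0.5538 0.2105] yaw -22.62 tilt(x) [-0.0001 -0.0001] j1 60.8 j6 -6.6 F [-0.4  0.4  0.3] T [0.01  0.005 0.027] w 0.0854
t 0.70 p [0.2307 0.5538 0.2105] yaw -22.62 tilt(x) [-0.0001 -0.0001] j1 60.8 j6 -6.6 F [-0.4  0.4  0.3] T [0.01  0.005 0.027] w 0.0854
[[ 0.489 -0.398  0.165]
 [ 0.564 -0.314  0.165]
 [ 0.352 -0.239  0.165]
 [ 0.679 -0.307  0.165]]Traceback (most recent call last):
  File "plan.py", line 10, in <module>
    rv=R.from_matrix(Rm.T@T).as_rotvec(degrees=True)
       ~~~~~~~~~~~~~^^^^^^^^
  File "scipy/spatial/transform/_rotation.pyx", line 1143, in scipy.spatial.transform._rotation.Rotation.from_matrix
ValueError: Non-positive determinant (left-handed or null coordinate frame) in rotation matrix 0: [[ 9.99999996e-01  4.53377506e-05 -7.55543248e-05]
 [ 7.93868860e-05 -8.35632008e-01  5.49289669e-01]
 [ 3.82320542e-05  5.49289673e-01  8.35632009e-01]].
Traceback (most recent call last):
  File "plan.py", line 10, in <module>
    rv=R.from_matrix(Rm.T@T).as_rotvec(degrees=True)
       ~~~~~~~~~~~~~^^^^^^^^
  File "scipy/spatial/transform/_rotation.pyx", line 1143, in scipy.spatial.transform._rotation.Rotation.from_matrix
ValueError: Non-positive determinant (left-handed or null coordinate frame) in rotation matrix 0: [[ 9.99999996e-01 -4.53377506e-05  7.55543248e-05]
 [ 7.93868860e-05  8.35632008e-01 -5.49289669e-01]
 [ 3.82320542e-05 -5.49289673e-01 -8.35632009e-01]].
```

```bash
sed -i 's/T=np.array.*columns/T=np.array([[0,-sn,c],[0,c,sn],[-1,0,0.]])  # columns/' plan.py
python3 -m jog '[[0,-0.76,0.96,0,0,0,0],[0,-0.76,0.96,0,0,0,0],[0,-0.76,0.96,0,0,0,0],[0,-0.76,0.96,0,0,0,0],[0,-0.76,0.96,0,0,0,0],[0,-0.76,0.96,0,0,0,0],[0,-0.76,0.96,0,0,0,0],[0,-0.76,0.96,0,0,0,0],[0,-0.76,0.96,0,0,0,0],[0,-0.76,0.96,0,0,0,0],[0,-0.76,0.96,0,0,0,0],[0,-0.76,0.96,0,0,0,0],[0,-0.76,0.96,0,0,0,0],[0,-0.76,0.96,0,0,0,0],[0,-0.98,0.38,0,0,0,0],[0,-0.98,0.38,0,0,0,0],[0,-0.98,0.38,0,0,0,0],[0,-0.98,0.38,0,0,0,0],[0,-0.98,0.38,0,0,0,0],[0,-0.98,0.38,0,0,0,0]]'
python3 plan.py .4718 -.309 .21 10.7
```

```text
time_s: 3.2
tool_pos: [0.4755, -0.0862, 0.2107]
tool_rot: [0.139, 0.693, -0.139, 0.694]
wrist_force: [0.0, 0.2, -0.9]
width: 0.0426
t 3.20 p [ 0.4755 -0.0862  0.2107] yaw -22.63 tilt(x) [ 0.0004 -0.0002] j1 -18.5 j6 -85.8 F [ 0.   0.2 -0.9] T [0.003 0.007 0.028] w 0.0426
shift mm, tool axes now [   0.8 -207.1   82.3] after turn [   0.7 -218.3  -45. ] world [  -3.7 -222.8   -0.7]
turn units [-4.166e+00  3.000e-03  1.000e-03]
```

```bash
python3 -m jog '[[0,-0.93,0.08,-0.52,0,0,0],[0,-0.93,0.08,-0.52,0,0,0],[0,-0.93,0.08,-0.52,0,0,0],[0,-0.93,0.08,-0.52,0,0,0],[0,-0.93,0.08,-0.52,0,0,0],[0,-0.93,0.08,-0.52,0,0,0],[0,-0.93,0.08,-0.52,0,0,0],[0,-0.93,0.08,-0.52,0,0,0],[0,0,0,0,0,0,0]]'
python3 plan.py .4718 -.309 .145 10.7
```

```text
time_s: 4.32
tool_pos: [0.4638, -0.3076, 0.2106]
tool_rot: [-0.065, 0.704, 0.065, 0.704]
wrist_force: [-0.9, -0.3, 0.2]
width: 0.0427
t 4.33 p [ 0.4638 -0.3076  0.2106] yaw 10.55 tilt(x) [ 0.0007 -0.0011] j1 -40.6 j6 -141.2 F [-0.9 -0.3  0.2] T [ 0.011  0.003 -0.027] w 0.0427
shift mm, tool axes now [65.6 -2.8  7.5] after turn [65.6 -2.9  7.6] world [  8.   -1.4 -65.6]
turn units [-0.019  0.004  0.008]
```

```bash
python3 -m jog '[[0,-0.1,0.25,0,0,0,0],[0.7,0,0,0,0,0,0],[0.9,0,0,0,0,0,0],[0.55,0,0,0,0,0,0],[0,0,0,0,0,0,-1],[0,0,0,0,0,0,-1],[0,0,0,0,0,0,-1],[0,0,0,0,0,0,-1]]'
python3 plan.py .4718 -.309 .145 10.7
python3 - <<'E'
from h import *
t=np.ascontiguousarray(capture("top")[...,::-1]);s=np.ascontiguousarray(capture("scene")[...,::-1])
cv2.imwrite("pics/g.png",np.hstack([crop(t,340,205,65,75,6),crop(s,135,150,65,75,6)]))
E
```

```text
time_s: 5.32
tool_pos: [0.4716, -0.3075, 0.1466]
tool_rot: [-0.066, 0.704, 0.065, 0.704]
wrist_force: [-0.4, -0.4, -0.0]
width: 0.0114
t 5.33 p [ 0.4716 -0.3075  0.1466] yaw 10.66 tilt(x) [ 0.0008 -0.0008] j1 -40.1 j6 -140.8 F [-0.4 -0.4 -0. ] T [ 0.023  0.    -0.05 ] w 0.0114
shift mm, tool axes now [ 1.6 -1.5 -0.1] after turn [ 1.6 -1.5 -0.1] world [ 0.2 -1.5 -1.6]
turn units [-0.005  0.004  0.007]
```

View pics/g.png

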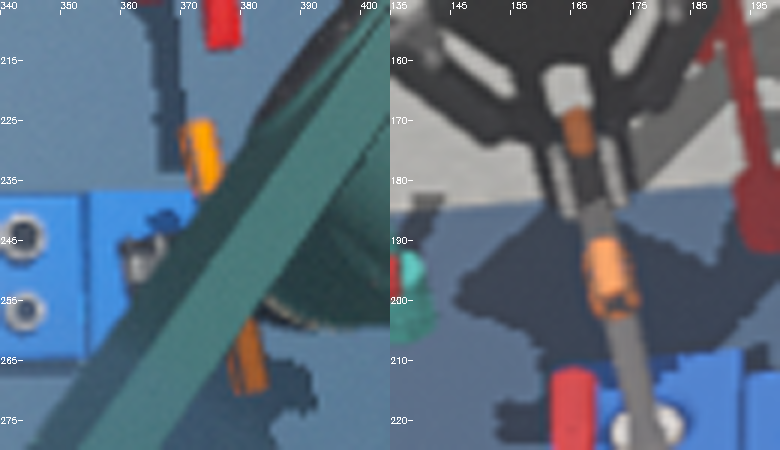

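```bash
python3 -m jog '[[0,0,0,0,0,0,-1],[-0.3,0,0,0,0,0,-1],[-0.9,0,0,0,0,0,-1],[-0.9,0,0,0,0,0,-1],[-0.8,0,0,0,0,0,-1],[-0.6,0,0,0,0,0,-1],[0,0,0,0,0,0,-1]]'
python3 plan.py .6072 .036 .2466 32
python3 - <<'E'
from h import *
t=np.ascontiguousarray(capture("top")[...,::-1]);s=np.ascontiguousarray(capture("scene")[...,::-1])
cv2.imwrite("pics/g2.png",np.hstack([crop(t,340,205,65,75,6),crop(s,125,120,65,75,6)]))
print(w2p("scene",[[.4718,-.309,.27],[.4718,-.309,.113]]),w2p("top",[[.4718,-.309,.27],[.4718,-.309,.113]]))
E
```

```text
time_s: 6.3
tool_pos: [0.472, -0.3078, 0.2526]
tool_rot: [-0.066, 0.703, 0.065, 0.705]
wrist_force: [0.5, -0.9, -3.1]
width: 0.0112
t 6.30 p [ 0.472  -0.3078  0.2526] yaw 10.66 tilt(x) [ 0.0023 -0.002 ] j1 -40.1 j6 -140.8 F [ 0.5 -0.9 -3.1] T [ 0.036 -0.059 -0.027] w 0.0112
shift mm, tool axes now [  5.6 312.9 196.5] after turn [  6.  219.9 296.9] world [135.2 343.8  -6. ]
turn units [-2.668  0.01   0.019]
[[159.75948911 148.82605347]
 [172.05334232 200.73100567]] [[386.78953045 243.87034103]
 [373.38764668 248.1756325 ]]
```

View pics/g2.png

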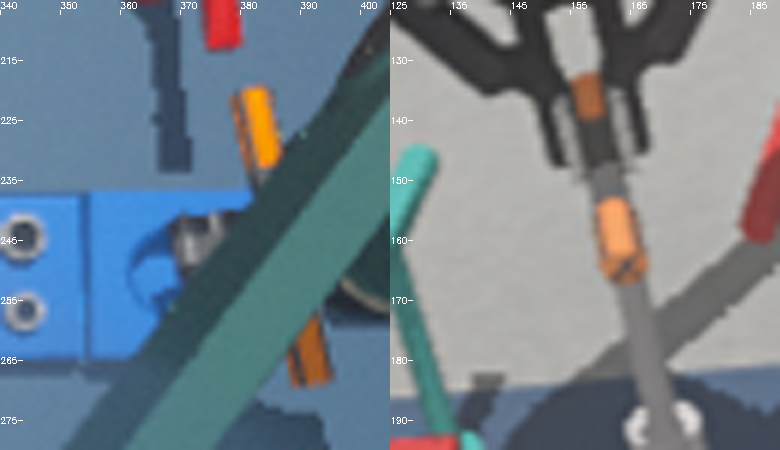

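```bash
python3 -m jog '[[0,0.87,0.89,-0.33,0,0,-1],[0,0.87,0.89,-0.33,0,0,-1],[0,0.87,0.89,-0.33,0,0,-1],[0,0.87,0.89,-0.33,0,0,-1],[0,0.87,0.89,-0.33,0,0,-1],[0,0.87,0.89,-0.33,0,0,-1],[0,0.87,0.89,-0.33,0,0,-1],[0,0.87,0.89,-0.33,0,0,-1],[0,0.87,0.89,-0.33,0,0,-1],[0,0.87,0.89,-0.33,0,0,-1],[0,0,0,0,0,0,-1]]'
python3 plan.py .6068 .0361 .2280 37
```

```text
time_s: 7.78
tool_pos: [0.6159, 0.0361, 0.2493]
tool_rot: [-0.225, 0.671, 0.227, 0.669]
wrist_force: [-0.2, -1.2, -3.7]
width: 0.0116
t 7.78 p [0.6159 0.0361 0.2493] yaw 37.26 tilt(x) [-0.0027  0.0014] j1 -3.1 j6 -130.4 F [-0.2 -1.2 -3.7] T [-0.255  0.076  0.024] w 0.0116
shift mm, tool axes now [21.3  5.5 -7.2] after turn [21.3  5.5 -7.3] world [ -9.1   0.  -21.3]
turn units [ 0.032 -0.009 -0.019]
```

```bash
python3 -m jog '[[0,0.18,-0.24,0,0,0,-1],[0.6,0,0,0,0,0,-1],[0.1,0,0,0,0,0,-1],[0.1,0,0,0,0,0,-1],[0,0,0,0,0,0,-1]]'
python3 plan.py .6068 .0361 .2176 32
python3 - <<'E'
from h import *
s=np.ascontiguousarray(capture("scene")[...,::-1])
cv2.imwrite("pics/b1.png",crop(s,265,160,90,85,7))
E
```

```text
time_s: 8.4
tool_pos: [0.6077, 0.0327, 0.2274]
tool_rot: [-0.225, 0.67, 0.224, 0.671]
wrist_force: [-1.0, -0.0, -4.3]
width: 0.011
t 8.40 p [0.6077 0.0327 0.2274] yaw 37.03 tilt(x) [ 0.0005 -0.0002] j1 -3.4 j6 -130.4 F [-1.  -0.  -4.3] T [ 0.021 -0.06  -0.013] w 0.0110
shift mm, tool axes now [9.8 3.3 1.3] after turn [9.8 3.4 1. ] world [-0.9  3.4 -9.8]
turn units [0.628 0.002 0.003]
```

View pics/b1.png

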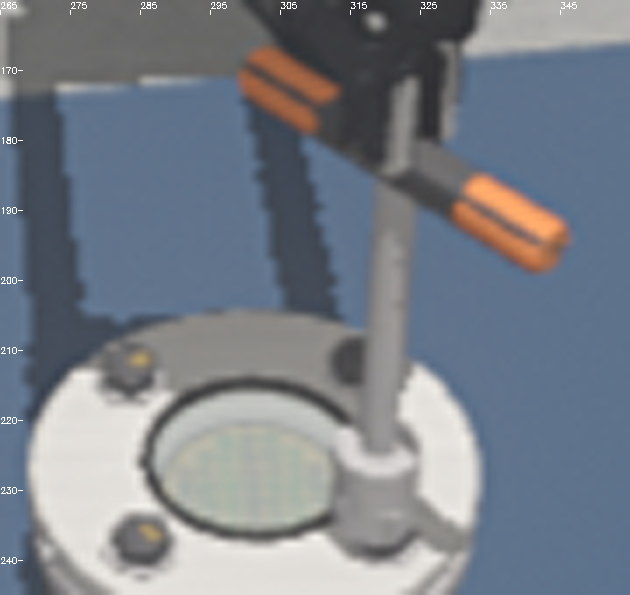

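```bash
python3 -c "
from h import *
print(w2p('scene',[[.6077,.0327,.088],[.6068,.0361,.087]]))"
python3 -m jog '[[0,0.11,0.04,0,0,0,-1],[0,0,0,0,0,0,-1],[0.06,0,0,0,0,0,-1],[0.1,0,0,0,0,0,-1],[0,0,0,0,0,0,-1]]'
python3 plan.py .6068 .0361 .2176 32
```

```text
[[317.89580512 233.54083183]
 [319.22334974 233.41462548]]
time_s: 9.07
tool_pos: [0.6068, 0.0365, 0.2222]
tool_rot: [-0.225, 0.67, 0.225, 0.671]
wrist_force: [1.3, 0.5, -2.9]
width: 0.0109
t 9.07 p [0.6068 0.0365 0.2222] yaw 37.06 tilt(x) [ 0.0005 -0.0002] j1 -3.1 j6 -130.1 F [ 1.3  0.5 -2.9] T [ 0.036 -0.21   0.03 ] w 0.0109
shift mm, tool axes now [ 4.6 -0.3 -0.2] after turn [ 4.6 -0.4 -0.2] world [ 0.  -0.4 -4.6]
turn units [0.633 0.002 0.003]
```

```bash
python3 -m jog '[[0.08,0,0,0,0,0,-1],[0.07,0,0,0,0,0,-1],[0,0,0,0,0,0,-1]]'
python3 plan.py .6068 .0361 .2176 32
```

```text
time_s: 9.45
tool_pos: [0.607, 0.0365, 0.2181]
tool_rot: [-0.225, 0.67, 0.225, 0.671]
wrist_force: [-0.0, 0.9, 0.5]
width: 0.011
t 9.45 p [0.607  0.0365 0.2181] yaw 37.06 tilt(x) [ 0.001  -0.0001] j1 -3.1 j6 -130.1 F [-0.   0.9  0.5] T [-0.01  -0.169 -0.014] w 0.0110
shift mm, tool axes now [ 0.5 -0.2 -0.4] after turn [ 0.5 -0.2 -0.4] world [-0.2 -0.4 -0.5]
turn units [0.632 0.006 0.005]
```

```bash
python3 -m jog '[[0,0,0,1,0,0,-1],[0,0,0,1,0,0,-1],[0,0,0,1,0,0,-1],[0,0,0,1,0,0,-1],[0,0,0,1,0,0,-1],[0,0,0,1,0,0,-1],[0,0,0,1,0,0,-1],[0,0,0,1,0,0,-1],[0,0,0,0,0,0,-1]]'
python3 plan.py
```

```text
time_s: 10.58
tool_pos: [0.6068, 0.0367, 0.2178]
tool_rot: [0.164, 0.688, -0.164, 0.688]
wrist_force: [0.8, 1.2, -0.5]
width: 0.0113
t 10.57 p [0.6068 0.0367 0.2178] yaw -26.86 tilt(x) [0.0005 0.0001] j1 -3.1 j6 -66.2 F [ 0.8  1.2 -0.5] T [ 0.146 -0.255  0.124] w 0.0113
```

```bash
python3 -m jog '[[0,0,0,-0.56,0,0,-1],[0,0,0,-0.56,0,0,-1],[-0.4,0,0,0,0,0,-1],[-0.4,0,0,0,0,0,-1],[0,-0.68,-0.69,-0.88,0,0,-1],[0,-0.68,-0.69,-0.88,0,0,-1],[0,-0.68,-0.69,-0.88,0,0,-1],[0,-0.68,-0.69,-0.88,0,0,-1],[0,0,0,0,0,0,-1],[0,0,0,0,0,0,-1]]'
python3 plan.py .5184 -.0390 .2176 10
```

```text
time_s: 11.82
tool_pos: [0.5154, -0.0329, 0.2425]
tool_rot: [-0.062, 0.704, 0.062, 0.705]
wrist_force: [0.7, -0.2, -4.0]
width: 0.011
t 11.82 p [ 0.5154 -0.0329  0.2425] yaw 10.07 tilt(x) [0.0015 0.0001] j1 -11.3 j6 -111.4 F [ 0.7 -0.2 -4. ] T [-0.019  0.02   0.043] w 0.0110
shift mm, tool axes now [24.9 -6.5  1.8] after turn [24.9 -6.5  1.9] world [  3.   -6.1 -24.9]
turn units [0.009 0.011 0.001]
```

```bash
python3 -m jog '[[0.4,-0.22,0.06,0,0,0,-1],[0.1,0,0,0,0,0,-1],[0.15,0,0,0,0,0,-1],[0.1,0,0,0,0,0,-1],[0,0,0,0,0,0,-1]]'
python3 plan.py .5184 -.0390 .2176 10
```

```text
time_s: 12.45
tool_pos: [0.5218, -0.0401, 0.2228]
tool_rot: [-0.064, 0.701, 0.062, 0.707]
wrist_force: [-0.7, -1.3, 18.0]
width: 0.0112
t 12.45 p [ 0.5218 -0.0401  0.2228] yaw 10.19 tilt(x) [ 0.0084 -0.0023] j1 -11.9 j6 -112.1 F [-0.7 -1.3 18. ] T [-0.154  0.143 -0.007] w 0.0112
shift mm, tool axes now [ 5.1  1.7 -3.2] after turn [ 5.2  1.7 -3.1] world [-3.4  1.1 -5.2]
turn units [0.023 0.057 0.027]
```

```bash
python3 -m jog '[[-0.1,0,0,0,0,0,-1],[0,0,0,0,0,0,-1]]'
python3 plan.py .5184 -.0390 .2176 10;python3 -m jog '[[-0.07,0,0,0,0,0,-1],[0,0,0,0,0,0,-1]]'
python3 plan.py .5184 -.0390 .2176 10
```

```text
time_s: 12.7
tool_pos: [0.5194, -0.0394, 0.2236]
tool_rot: [-0.063, 0.703, 0.062, 0.705]
wrist_force: [-0.3, -0.6, 8.9]
width: 0.0111
t 12.70 p [ 0.5194 -0.0394  0.2236] yaw 10.19 tilt(x) [ 0.0033 -0.0009] j1 -11.9 j6 -112.1 F [-0.3 -0.6  8.9] T [-0.095 -0.011 -0.046] w 0.0111
shift mm, tool axes now [ 6.   0.6 -0.9] after turn [ 6.   0.6 -0.9] world [-1.   0.4 -6. ]
turn units [0.023 0.022 0.01 ]
time_s: 12.95
tool_pos: [0.5176, -0.039, 0.224]
tool_rot: [-0.063, 0.705, 0.063, 0.704]
wrist_force: [-0.1, -0.0, 1.0]
width: 0.0113
t 12.95 p [ 0.5176 -0.039   0.224 ] yaw 10.18 tilt(x) [-0.0005  0.0002] j1 -11.9 j6 -112.1 F [-0.1 -0.   1. ] T [-0.008 -0.097 -0.005] w 0.0113
shift mm, tool axes now [ 6.4 -0.1  0.8] after turn [ 6.4 -0.1  0.8] world [ 0.8  0.  -6.4]
turn units [ 0.022 -0.004 -0.002]
```

```bash
python3 -m jog '[[0.05,0,0.02,0.3,0,0,-1],[0,0,0,0.3,0,0,-1],[0,0,0,0.3,0,0,-1],[0,0,0,0.3,0,0,-1],[0,0,0,0,0,0,-1]]'
python3 plan.py .5184 -.0390 .2176 5
```

```text
time_s: 13.58
tool_pos: [0.519, -0.0391, 0.2236]
tool_rot: [-0.004, 0.707, 0.003, 0.708]
wrist_force: [-0.0, -0.0, 7.1]
width: 0.0111
t 13.57 p [ 0.519  -0.0391  0.2236] yaw 0.56 tilt(x) [ 0.0015 -0.0002] j1 -11.9 j6 -102.5 F [-0.  -0.   7.1] T [0.123 0.011 0.063] w 0.0111
shift mm, tool axes now [ 6.   0.1 -0.6] after turn [ 6.   0.1 -0.6] world [-0.6  0.1 -6. ]
turn units [-0.555  0.01   0.002]
```

```bash
python3 -m jog '[[0,0,0,0.3,0,0,-1],[0,0,0,0.3,0,0,-1],[0,0,0,0,0,0,-1]]'
python3 plan.py .5184 -.0390 .2176 5
```

```text
time_s: 13.95
tool_pos: [0.519, -0.039, 0.2236]
tool_rot: [0.026, 0.706, -0.026, 0.707]
wrist_force: [0.1, 0.1, 7.2]
width: 0.0112
t 13.95 p [ 0.519  -0.039   0.2236] yaw -4.24 tilt(x) [ 0.0015 -0.0001] j1 -11.9 j6 -97.7 F [0.1 0.1 7.2] T [0.153 0.033 0.053] w 0.0112
shift mm, tool axes now [ 6.  -0.  -0.6] after turn [ 6.   0.1 -0.6] world [-0.6  0.  -6. ]
turn units [-1.156e+00  1.100e-02  1.000e-03]
```

```bash
python3 -m jog '[[0,0,0,-0.9,0,0,-1],[0,0,0,-0.9,0,0,-1],[0,0,0,-0.25,0,0,-1],[0,0,0,-0.25,0,0,-1],[0,0,0,-0.25,0,0,-1],[0,0,0,-0.25,0,0,-1],[0,0,0,0,0,0,-1]]'
python3 plan.py .5184 -.0390 .2176 15
```

```text
time_s: 14.82
tool_pos: [0.5175, -0.0388, 0.2219]
tool_rot: [-0.112, 0.699, 0.112, 0.698]
wrist_force: [0.3, -0.4, -3.8]
width: 0.011
t 14.82 p [ 0.5175 -0.0388  0.2219] yaw 18.19 tilt(x) [-0.0019  0.0005] j1 -11.9 j6 -120.1 F [ 0.3 -0.4 -3.8] T [ 0.119 -0.229 -0.004] w 0.0110
shift mm, tool axes now [ 4.3 -0.4  0.8] after turn [ 4.3 -0.4  0.8] world [ 0.9 -0.2 -4.3]
turn units [ 0.399 -0.012 -0.007]
```

```bash
python3 -m jog '[[0.12,0,0,0,0,0,-1],[0.03,0,0,0.5,0,0,-1],[0,0,0,1,0,0,-1],[0,0,0,1,0,0,-1],[0,0,0,1,0,0,-1],[0,0,0,1,0,0,-1],[0,0,0,1,0,0,-1],[0,0,0,1,0,0,-1],[0,0,0,1,0,0,-1],[0,0,0,0.5,0,0,-1],[0,0,0,0,0,0,-1]]'
python3 plan.py
```

```text
time_s: 16.2
tool_pos: [0.5181, -0.0389, 0.2178]
tool_rot: [0.275, 0.652, -0.275, 0.651]
wrist_force: [1.0, 0.3, -3.3]
width: 0.0112
t 16.20 p [ 0.5181 -0.0389  0.2178] yaw -45.78 tilt(x) [-0.0006  0.0003] j1 -11.9 j6 -56.1 F [ 1.   0.3 -3.3] T [ 0.215 -0.306  0.14 ] w 0.0112
```

```bash
python3 -m jog '[[0,0,0,-0.56,0,0,-1],[0,0,0,-0.56,0,0,-1],[-0.4,0,0,0,0,0,-1],[-0.4,0.36,0,-0.89,0,0,-1],[0,0.36,0,-0.89,0,0,-1],[0,0.36,0,-0.89,0,0,-1],[0,0.36,0,-0.89,0,0,-1],[0,0.36,0,-0.89,0,0,-1],[0,0.36,0,-0.89,0,0,-1],[0,0.36,0,-0.89,0,0,-1],[0,0.36,0,-0.89,0,0,-1],[0.2,0,0,0,0,0,-1],[0,0,0,0,0,0,-1]]'
python3 plan.py .5250 .0430 .2176 20
```

```text
time_s: 17.82
tool_pos: [0.5349, 0.0416, 0.2359]
tool_rot: [-0.123, 0.697, 0.122, 0.696]
wrist_force: [-0.8, -0.2, -4.1]
width: 0.0109
t 17.82 p [0.5349 0.0416 0.2359] yaw 19.95 tilt(x) [-0.0013 -0.0006] j1 -2.9 j6 -112.8 F [-0.8 -0.2 -4.1] T [-0.008  0.014  0.047] w 0.0109
shift mm, tool axes now [18.3  4.7 -8.8] after turn [18.3  4.7 -8.9] world [ -9.9   1.4 -18.3]
turn units [-0.006 -0.01   0.001]
```

```bash
python3 -m jog '[[0.2,0.16,-0.29,0,0,0,-1],[0,0,0,0,0,0,-1],[0.1,0,0,0,0,0,-1],[0.1,0,0,0,0,0,-1],[0.04,0,0,0,0,0,-1],[0,0,0,0,0,0,-1]]'
python3 plan.py .5250 .0430 .2176 20
```

```text
time_s: 18.58
tool_pos: [0.5265, 0.0435, 0.224]
tool_rot: [-0.124, 0.696, 0.123, 0.697]
wrist_force: [-1.1, -0.1, 4.2]
width: 0.011
t 18.57 p [0.5265 0.0435 0.224 ] yaw 20.10 tilt(x) [ 0.002  -0.0002] j1 -2.8 j6 -112.9 F [-1.1 -0.1  4.2] T [-0.034  0.064 -0.015] w 0.0110
shift mm, tool axes now [ 6.4  0.1 -1.6] after turn [ 6.4  0.  -1.6] world [-1.5 -0.5 -6.4]
turn units [0.013 0.013 0.006]
```

```bash
python3 -m jog '[[0,0,0,-0.25,0,0,-1],[0,0,0,-0.25,0,0,-1],[0,0,0,-0.25,0,0,-1],[0,0,0,-0.25,0,0,-1],[0,0,0,0,0,0,-1]]'
python3 plan.py .5250 .0430 .2176 20
```

```text
time_s: 19.2
tool_pos: [0.5262, 0.0435, 0.2237]
tool_rot: [-0.172, 0.685, 0.172, 0.686]
wrist_force: [-0.2, -1.1, 5.1]
width: 0.0109
t 19.20 p [0.5262 0.0435 0.2237] yaw 28.18 tilt(x) [ 0.0013 -0.0003] j1 -2.8 j6 -120.9 F [-0.2 -1.1  5.1] T [-0.015  0.039 -0.017] w 0.0109
shift mm, tool axes now [ 6.1  0.2 -1.3] after turn [ 6.1 -0.  -1.3] world [-1.2 -0.5 -6.1]
turn units [1.023 0.007 0.006]
```

```bash
python3 -m jog '[[0,0,0,-0.3,0,0,-1],[0,0,0,-0.3,0,0,-1],[0,0,0,-0.3,0,0,-1],[0,0,0,0,0,0,-1]]'
python3 plan.py .5250 .0430 .2176 20
```

```text
time_s: 19.7
tool_pos: [0.525, 0.0436, 0.2223]
tool_rot: [-0.214, 0.674, 0.215, 0.673]
wrist_force: [0.1, 0.5, -3.2]
width: 0.0115
t 19.70 p [0.525  0.0436 0.2223] yaw 35.32 tilt(x) [-0.0014  0.    ] j1 -2.8 j6 -128.1 F [ 0.1  0.5 -3.2] T [ 0.019 -0.179 -0.026] w 0.0115
shift mm, tool axes now [ 4.7 -0.5 -0.4] after turn [ 4.7 -0.5 -0.2] world [-0.  -0.6 -4.7]
turn units [ 1.914 -0.009 -0.005]
```

```bash
python3 -m jog '[[0.12,0,0,0,0,0,-1],[0.04,0,0,0.5,0,0,-1],[0,0,0,1,0,0,-1],[0,0,0,1,0,0,-1],[0,0,0,1,0,0,-1],[0,0,0,1,0,0,-1],[0,0,0,1,0,0,-1],[0,0,0,1,0,0,-1],[0,0,0,1,0,0,-1],[0,0,0,0.5,0,0,-1],[0,0,0,0,0,0,-1]]'
python3 plan.py
```

```text
time_s: 21.08
tool_pos: [0.5255, 0.0437, 0.2178]
tool_rot: [0.175, 0.685, -0.175, 0.685]
wrist_force: [0.9, 0.9, -4.5]
width: 0.0112
t 21.07 p [0.5255 0.0437 0.2178] yaw -28.66 tilt(x) [-0.0006  0.0001] j1 -2.8 j6 -64.1 F [ 0.9  0.9 -4.5] T [ 0.143 -0.252  0.235] w 0.0112
```

```bash
python3 -m jog '[[0,0,0,-0.56,0,0,-1],[0,0,0,-0.56,0,0,-1],[-0.4,0,0,0,0,0,-1],[-0.4,-0.39,0.24,-0.89,0,0,-1],[0,-0.39,0.24,-0.89,0,0,-1],[0,-0.39,0.24,-0.89,0,0,-1],[0,-0.39,0.24,-0.89,0,0,-1],[0,-0.39,0.24,-0.89,0,0,-1],[0,-0.39,0.24,-0.89,0,0,-1],[0,-0.39,0.24,-0.89,0,0,-1],[0,-0.39,0.24,-0.89,0,0,-1],[0,-0.39,0.24,-0.89,0,0,-1],[0.2,0,0,0,0,0,-1],[0,0,0,0,0,0,-1]]'
python3 plan.py .6001 -.0454 .2176 44
```

```text
time_s: 22.82
tool_pos: [0.6002, -0.0455, 0.2355]
tool_rot: [-0.265, 0.656, 0.266, 0.654]
wrist_force: [-0.9, 0.1, -4.7]
width: 0.0112
t 22.82 p [ 0.6002 -0.0455  0.2355] yaw 44.18 tilt(x) [-0.0027  0.0005] j1 -10.9 j6 -145.1 F [-0.9  0.1 -4.7] T [0.025 0.081 0.067] w 0.0112
shift mm, tool axes now [17.9  0.1  0.1] after turn [17.9  0.2  0. ] world [ -0.1   0.1 -17.9]
turn units [ 0.023 -0.012 -0.016]
```

Spot on. Descend and press lightly.

```bash
python3 -m jog '[[0.25,0,0,0,0,0,-1],[0.1,0,0,0,0,0,-1],[0.1,0,0,0,0,0,-1],[0,0,0,0,0,0,-1]]'
python3 plan.py .6001 -.0454 .2176 44
```

```text
time_s: 23.32
tool_pos: [0.6014, -0.0458, 0.2225]
tool_rot: [-0.267, 0.655, 0.267, 0.655]
wrist_force: [0.0, -0.7, -3.3]
width: 0.0111
t 23.32 p [ 0.6014 -0.0458  0.2225] yaw 44.33 tilt(x) [-0.0004  0.0001] j1 -10.9 j6 -145.2 F [ 0.  -0.7 -3.3] T [ 0.062 -0.003  0.026] w 0.0111
shift mm, tool axes now [ 4.9  1.2 -0.7] after turn [ 4.9  1.2 -0.7] world [-1.3  0.4 -4.9]
turn units [ 0.041 -0.002 -0.003]
```

```bash
python3 -m jog '[[0.12,0,0,0,0,0,-1],[0.04,0,0,0,0,0,-1],[0,0,0,0.5,0,0,-1],[0,0,0,1,0,0,-1],[0,0,0,1,0,0,-1],[0,0,0,1,0,0,-1],[0,0,0,1,0,0,-1],[0,0,0,1,0,0,-1],[0,0,0,1,0,0,-1],[0,0,0,1,0,0,-1],[0,0,0,0.5,0,0,-1],[0,0,0,0,0,0,-1]]'
python3 plan.py
```

```text
time_s: 24.82
tool_pos: [0.6016, -0.0457, 0.2179]
tool_rot: [0.12, 0.697, -0.12, 0.697]
wrist_force: [0.7, 1.1, -3.2]
width: 0.0112
t 24.82 p [ 0.6016 -0.0457  0.2179] yaw -19.60 tilt(x) [-0.0001  0.0001] j1 -10.9 j6 -81.3 F [ 0.7  1.1 -3.2] T [ 0.194 -0.125  0.227] w 0.0112
```

```bash
python3 -m jog '[[0,0,0,-0.56,0,0,-1],[0,0,0,-0.56,0,0,-1],[-0.4,0,0,0,0,0,-1],[-0.4,0,0,0,0,0,-1],[0,0.91,-0.11,0,0,0,-1],[0,0.91,-0.11,0,0,0,-1],[0,0.91,-0.11,0,0,0,-1],[0.2,0,0,0.92,0,0,-1],[0,0,0,0,0,0,-1],[0,0,0,0,0,0,-1]]'
python3 plan.py .607 .0365 .2176 -18
python3 - <<'E'
from h import *
t=np.ascontiguousarray(capture("top")[...,::-1]);s=np.ascontiguousarray(capture("scene")[...,::-1])
cv2.imwrite("pics/p2.png",np.hstack([crop(t,229,184,66,66,6),crop(s,262,195,66,66,6)]))
E
```

```text
time_s: 26.08
tool_pos: [0.6074, 0.0361, 0.2367]
tool_rot: [0.11, 0.698, -0.11, 0.699]
wrist_force: [0.3, 0.2, -3.6]
width: 0.0111
t 26.07 p [0.6074 0.0361 0.2367] yaw -17.96 tilt(x) [ 0.0009 -0.0003] j1 -3.1 j6 -75.1 F [ 0.3  0.2 -3.6] T [-0.01  -0.022  0.008] w 0.0111
shift mm, tool axes now [19.1  0.2 -0.6] after turn [19.1  0.2 -0.5] world [ -0.4   0.4 -19.1]
turn units [0.005 0.007 0.   ]
```

View pics/p2.png

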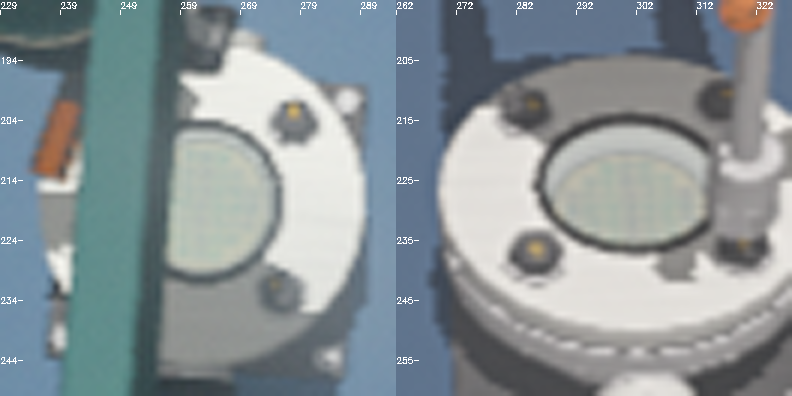

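In the top view the marks of bolt 4 (at 277,202) and bolt 3 (at 275,231) have swung clockwise to point about +x. The first pass turned them as intended. Second pass next, starting with bolt 1.

```bash
python3 -m jog '[[0.25,0,-0.02,0,0,0,-1],[0.12,0,0,0,0,0,-1],[0.12,0,0,0,0,0,-1],[0.1,0,0,0,0,0,-1],[0.05,0,0,0,0,0,-1],[0,0,0,0,0,0,-1]]'
python3 plan.py .607 .0365 .2176 -18
```

```text
time_s: 26.92
tool_pos: [0.6076, 0.0366, 0.2176]
tool_rot: [0.111, 0.698, -0.111, 0.699]
wrist_force: [0.5, -0.0, 5.0]
width: 0.0111
t 26.93 p [0.6076 0.0366 0.2176] yaw -18.06 tilt(x) [ 0.0024 -0.0001] j1 -3.1 j6 -75.0 F [ 0.5 -0.   5. ] T [ 0.164 -0.192  0.03 ] w 0.0111
shift mm, tool axes now [ 0.  -0.3 -0.5] after turn [ 0.  -0.3 -0.5] world [-0.6 -0.1 -0. ]
turn units [-0.007  0.016 -0.005]
```

```bash
cat > tq.py <<'E'
from h import *
T=[]
for i in range(3):
    s=observe(); T.append(s["wrist_torque"][2]); 
    if i<2: capture("top")
Rm=R.from_quat(s["tool_rot"]).as_matrix()
print("t %.2f yaw %.2f Tz %s mean %.3f z %.4f"%(s["time_s"],np.degrees(np.arctan2(Rm[1,2],Rm[0,2])),np.round(T,3),np.mean(T),s["tool_pos"][2]))
E
python3 -m jog '[[0,0,0,1,0,0,-1],[0,0,0,1,0,0,-1],[0,0,0,1,0,0,-1],[0,0,0,0,0,0,-1]]'; python3 tq.py
python3 -m jog '[[0,0,0,0.7,0,0,-1],[0,0,0,0,0,0,-1]]'; python3 tq.py
```

```text
time_s: 27.42
tool_pos: [0.6074, 0.0367, 0.2176]
tool_rot: [0.253, 0.66, -0.253, 0.661]
wrist_force: [1.2, 0.9, 5.7]
width: 0.0113
t 27.52 yaw -41.86 Tz [0.162 0.128 0.132] mean 0.141 z 0.2175
time_s: 27.78
tool_pos: [0.6074, 0.0366, 0.2175]
tool_rot: [0.285, 0.647, -0.285, 0.648]
wrist_force: [0.7, 0.6, 4.4]
width: 0.0109
t 27.88 yaw -47.45 Tz [0.174 0.127 0.167] mean 0.156 z 0.2175
```

```bash
python3 -m jog '[[0,0,0,0.7,0,0,-1],[0,0,0,0,0,0,-1]]' >/dev/null; python3 tq.py
python3 -m jog '[[0,0,0,0.5,0,0,-1],[0,0,0,0,0,0,-1]]'>/dev/null; python3 tq.py
```

```text
t 28.23 yaw -53.05 Tz [0.155 0.175 0.138] mean 0.156 z 0.2175
t 28.57 yaw -57.05 Tz [0.167 0.2   0.157] mean 0.175 z 0.2175
```

```bash
python3 -m jog '[[0,0,0,0.7,0,0,-1],[0,0,0,0,0,0,-1]]' >/dev/null; python3 tq.py
python3 -m jog '[[0,0,0,0.5,0,0,-1],[0,0,0,0,0,0,-1]]'>/dev/null; python3 tq.py
```

```text
t 28.93 yaw -62.65 Tz [0.184 0.177 0.218] mean 0.193 z 0.2174
t 29.27 yaw -66.64 Tz [0.239 0.174 0.196] mean 0.203 z 0.2174
```

```bash
python3 -m jog '[[0,0,0,0.6,0,0,-1],[0,0,0,0,0,0,-1]]' >/dev/null; python3 tq.py
python3 -m jog '[[0,0,0,0.4,0,0,-1],[0,0,0,0,0,0,-1]]'>/dev/null; python3 tq.py
```

```text
t 29.62 yaw -71.44 Tz [0.121 0.147 0.155] mean 0.141 z 0.2174
t 29.98 yaw -74.64 Tz [0.227 0.225 0.208] mean 0.220 z 0.2174
```

```bash
python3 -m jog '[[0,0,0,0.5,0,0,-1],[0,0,0,0,0,0,-1]]' >/dev/null; python3 tq.py
python3 -m jog '[[0,0,0,0.4,0,0,-1],[0,0,0,0,0,0,-1]]'>/dev/null; python3 tq.py
```

```text
t 30.32 yaw -78.63 Tz [0.15  0.206 0.224] mean 0.193 z 0.2174
t 30.68 yaw -81.83 Tz [0.216 0.23  0.234] mean 0.227 z 0.2174
```

```bash
python3 -m jog '[[0,0,0,0.5,0,0,-1],[0,0,0,0,0,0,-1]]' >/dev/null; python3 tq.py
python3 -m jog '[[0,0,0,0.4,0,0,-1],[0,0,0,0,0,0,-1]]'>/dev/null; python3 tq.py
```

```text
t 31.02 yaw -85.82 Tz [0.273 0.256 0.235] mean 0.255 z 0.2174
t 31.38 yaw -89.02 Tz [0.307 0.309 0.292] mean 0.303 z 0.2174
```

```bash
python3 -m jog '[[0,0,0,0.4,0,0,-1],[0,0,0,0,0,0,-1]]' >/dev/null; python3 tq.py
```

```text
t 31.73 yaw -92.21 Tz [0.381 0.442 0.36 ] mean 0.394 z 0.2174
```

```bash
python3 -m jog '[[0,0,0,-1,0,0,-1],[0,0,0,-1,0,0,-1],[-0.4,0,0,0,0,0,-1],[-0.4,0,0,0,0,0,-1],[0,-0.78,0.15,-0.98,0,0,-1],[0,-0.78,0.15,-0.98,0,0,-1],[0,-0.78,0.15,-0.98,0,0,-1],[0,-0.78,0.15,-0.98,0,0,-1],[0,-0.78,0.15,-0.98,0,0,-1],[0.2,0,0,0,0,0,-1],[0,0,0,0,0,0,-1]]'; python3 plan.py .518 -.0389 .2176 -36.8
```

```text
time_s: 33.1
tool_pos: [0.5169, -0.0383, 0.2346]
tool_rot: [0.227, 0.67, -0.227, 0.669]
wrist_force: [0.0, 0.2, -3.8]
width: 0.0112
t 33.10 p [ 0.5169 -0.0383  0.2346] yaw -37.42 tilt(x) [-0.0006  0.0006] j1 -11.9 j6 -64.5 F [ 0.   0.2 -3.8] T [ 0.067  0.041 -0.006] w 0.0112
shift mm, tool axes now [17.   0.2  1.2] after turn [17.   0.2  1.2] world [  1.1  -0.6 -17. ]
turn units [-0.077 -0.006 -0.   ]
```

```bash
python3 -m jog '[[0.25,0,0.04,0,0,0,-1],[0.15,0,0,0,0,0,-1],[0.12,0,0,0,0,0,-1],[0.05,0,0,0,0,0,-1],[0,0,0,0,0,0,-1]]'; python3 plan.py .518 -.0389 .2176 -36.8
```

```text
time_s: 33.72
tool_pos: [0.5185, -0.0392, 0.2178]
tool_rot: [0.226, 0.67, -0.226, 0.67]
wrist_force: [0.5, 0.4, 1.5]
width: 0.0111
t 33.73 p [ 0.5185 -0.0392  0.2178] yaw -37.25 tilt(x) [0.0006 0.0001] j1 -11.9 j6 -64.7 F [0.5 0.4 1.5] T [ 0.143 -0.194  0.007] w 0.0111
shift mm, tool axes now [ 0.2 -0.1 -0.6] after turn [ 0.2 -0.1 -0.6] world [-0.5  0.3 -0.2]
turn units [-0.057  0.003 -0.003]
```

```bash
python3 -m jog '[[0,0,0,1,0,0,-1],[0,0,0,1,0,0,-1],[0,0,0,1,0,0,-1],[0,0,0,0,0,0,-1]]' >/dev/null; python3 tq.py
python3 -m jog '[[0,0,0,0.7,0,0,-1],[0,0,0,0,0,0,-1]]'>/dev/null; python3 tq.py
```

```text
t 34.33 yaw -61.09 Tz [0.156 0.131 0.156] mean 0.148 z 0.2177
t 34.67 yaw -66.69 Tz [0.216 0.221 0.168] mean 0.202 z 0.2176
```

```bash
python3 -m jog '[[0,0,0,0.6,0,0,-1],[0,0,0,0,0,0,-1]]' >/dev/null; python3 tq.py
python3 -m jog '[[0,0,0,0.5,0,0,-1],[0,0,0,0,0,0,-1]]'>/dev/null; python3 tq.py
```

```text
t 35.02 yaw -71.51 Tz [0.21 0.18 0.22] mean 0.203 z 0.2176
t 35.38 yaw -75.53 Tz [0.255 0.168 0.193] mean 0.205 z 0.2177
```

```bash
python3 -m jog '[[0,0,0,0.6,0,0,-1],[0,0,0,0,0,0,-1]]' >/dev/null; python3 tq.py
python3 -m jog '[[0,0,0,0.4,0,0,-1],[0,0,0,0,0,0,-1]]'>/dev/null; python3 tq.py
```

```text
t 35.73 yaw -80.32 Tz [0.226 0.235 0.244] mean 0.235 z 0.2176
t 36.08 yaw -83.55 Tz [0.265 0.301 0.276] mean 0.281 z 0.2177
```

```bash
python3 -m jog '[[0,0,0,0.4,0,0,-1],[0,0,0,0,0,0,-1]]' >/dev/null; python3 tq.py
python3 -m jog '[[0,0,0,0.15,0,0,-1],[0,0,0,0,0,0,-1]]'>/dev/null; python3 tq.py
```

```text
t 36.42 yaw -86.76 Tz [0.347 0.343 0.316] mean 0.335 z 0.2177
t 36.77 yaw -88.04 Tz [0.355 0.34  0.354] mean 0.350 z 0.2177
```

```bash
python3 -m jog '[[0,0,0,-1,0,0,-1],[0,0,0,-1,0,0,-1],[-0.4,0,0,0,0,0,-1],[-0.4,0,0,0,0,0,-1],[0,0.29,-0.29,-0.93,0,0,-1],[0,0.29,-0.29,-0.93,0,0,-1],[0,0.29,-0.29,-0.93,0,0,-1],[0,0.29,-0.29,-0.93,0,0,-1],[0,0.29,-0.29,-0.93,0,0,-1],[0,0.29,-0.29,-0.93,0,0,-1],[0,0.29,-0.29,-0.93,0,0,-1],[0.2,0,0,0,0,0,-1],[0,0,0,0,0,0,-1]]'; python3 plan.py .5252 .0436 .2176 -19.7
```

```text
time_s: 38.4
tool_pos: [0.5246, 0.0431, 0.2355]
tool_rot: [0.124, 0.696, -0.124, 0.696]
wrist_force: [-0.6, 0.1, -4.1]
width: 0.0115
t 38.40 p [0.5246 0.0431 0.2355] yaw -20.16 tilt(x) [-0.0008 -0.0006] j1 -2.8 j6 -72.6 F [-0.6  0.1 -4.1] T [0.024 0.058 0.055] w 0.0115
shift mm, tool axes now [17.9  0.7  0.4] after turn [17.9  0.7  0.4] world [  0.6   0.5 -17.9]
turn units [-0.058 -0.004  0.006]
```

```bash
python3 -m jog '[[0.25,0.02,0,0,0,0,-1],[0.18,0,0,0,0,0,-1],[0.12,0,0,0,0,0,-1],[0.05,0,0,0,0,0,-1],[0,0,0,0,0,0,-1]]'; python3 plan.py .5252 .0436 .2176 -19.7
```

```text
time_s: 39.02
tool_pos: [0.5255, 0.044, 0.2177]
tool_rot: [0.123, 0.696, -0.123, 0.697]
wrist_force: [-0.5, -0.5, -0.2]
width: 0.0109
t 39.02 p [0.5255 0.044  0.2177] yaw -20.00 tilt(x) [ 0.0005 -0.0001] j1 -2.7 j6 -72.7 F [-0.5 -0.5 -0.2] T [ 0.018 -0.2    0.028] w 0.0109
shift mm, tool axes now [ 0.1 -0.4 -0.1] after turn [ 0.1 -0.4 -0.1] world [-0.3 -0.4 -0.1]
turn units [-0.038  0.004 -0.   ]
```

```bash
python3 -m jog '[[0,0,0,1,0,0,-1],[0,0,0,1,0,0,-1],[0,0,0,1,0,0,-1],[0,0,0,0,0,0,-1]]' >/dev/null; python3 tq.py
python3 -m jog '[[0,0,0,0.7,0,0,-1],[0,0,0,0,0,0,-1]]'>/dev/null; python3 tq.py
```

```text
t 39.62 yaw -43.81 Tz [0.166 0.223 0.206] mean 0.198 z 0.2177
t 39.98 yaw -49.41 Tz [0.127 0.178 0.131] mean 0.146 z 0.2177
```

```bash
python3 -m jog '[[0,0,0,0.6,0,0,-1],[0,0,0,0,0,0,-1]]' >/dev/null; python3 tq.py
python3 -m jog '[[0,0,0,0.5,0,0,-1],[0,0,0,0,0,0,-1]]'>/dev/null; python3 tq.py
```

```text
t 40.33 yaw -54.23 Tz [0.127 0.182 0.224] mean 0.178 z 0.2177
t 40.67 yaw -58.25 Tz [0.226 0.167 0.221] mean 0.205 z 0.2176
```

```bash
python3 -m jog '[[0,0,0,0.6,0,0,-1],[0,0,0,0,0,0,-1]]' >/dev/null; python3 tq.py
python3 -m jog '[[0,0,0,0.4,0,0,-1],[0,0,0,0,0,0,-1]]'>/dev/null; python3 tq.py
```

```text
t 41.02 yaw -63.04 Tz [0.177 0.184 0.144] mean 0.168 z 0.2176
t 41.38 yaw -66.27 Tz [0.201 0.166 0.207] mean 0.192 z 0.2176
```

```bash
python3 -m jog '[[0,0,0,0.6,0,0,-1],[0,0,0,0,0,0,-1]]' >/dev/null; python3 tq.py
python3 -m jog '[[0,0,0,0.4,0,0,-1],[0,0,0,0,0,0,-1]]'>/dev/null; python3 tq.py
```

```text
t 41.73 yaw -71.05 Tz [0.207 0.201 0.215] mean 0.208 z 0.2176
t 42.08 yaw -74.27 Tz [0.258 0.31  0.258] mean 0.275 z 0.2176
```

```bash
python3 -m jog '[[0,0,0,0.4,0,0,-1],[0,0,0,0,0,0,-1]]' >/dev/null; python3 tq.py
python3 -m jog '[[0,0,0,0.2,0,0,-1],[0,0,0,0,0,0,-1]]'>/dev/null; python3 tq.py
```

```text
t 42.42 yaw -77.48 Tz [0.357 0.289 0.321] mean 0.322 z 0.2177
t 42.77 yaw -79.16 Tz [0.328 0.351 0.296] mean 0.325 z 0.2177
```

```bash
python3 -m jog '[[0,0,0,0.2,0,0,-1],[0,0,0,0,0,0,-1]]'>/dev/null; python3 tq.py; python3 -m jog '[[0,0,0,-1,0,0,-1],[0,0,0,-1,0,0,-1],[-0.4,0,0,0,0,0,-1],[-0.4,0,0,0,0,0,-1],[0,-0.08,0.58,-0.97,0,0,-1],[0,-0.08,0.58,-0.97,0,0,-1],[0,-0.08,0.58,-0.97,0,0,-1],[0,-0.08,0.58,-0.97,0,0,-1],[0,-0.08,0.58,-0.97,0,0,-1],[0,-0.08,0.58,-0.97,0,0,-1],[0,-0.08,0.58,-0.97,0,0,-1],[0.2,0,0,0,0,0,-1],[0,0,0,0,0,0,-1]]'; python3 plan.py .6013 -.0456 .2176 -10.6
```

```text
t 43.12 yaw -80.77 Tz [0.395 0.376 0.395] mean 0.388 z 0.2177
time_s: 44.75
tool_pos: [0.6009, -0.0454, 0.2352]
tool_rot: [0.066, 0.705, -0.066, 0.703]
wrist_force: [-0.6, -0.5, -3.9]
width: 0.0111
t 44.75 p [ 0.6009 -0.0454  0.2352] yaw -10.66 tilt(x) [-0.0024  0.0005] j1 -10.9 j6 -90.2 F [-0.6 -0.5 -3.9] T [-0.003  0.022 -0.051] w 0.0111
shift mm, tool axes now [17.6 -0.2  0.4] after turn [17.6 -0.2  0.4] world [  0.4  -0.2 -17.6]
turn units [-0.007 -0.017 -0.   ]
```

```bash
python3 -m jog '[[0.25,0,0,0,0,0,-1],[0.18,0,0,0,0,0,-1],[0.12,0,0,0,0,0,-1],[0.04,0,0,0,0,0,-1],[0,0,0,0,0,0,-1]]'; python3 plan.py .6013 -.0456 .2176 -10.6
```

```text
time_s: 45.38
tool_pos: [0.6022, -0.0457, 0.2179]
tool_rot: [0.065, 0.704, -0.064, 0.704]
wrist_force: [-0.0, 0.3, -1.9]
width: 0.0113
t 45.38 p [ 0.6022 -0.0457  0.2179] yaw -10.47 tilt(x) [-0.0002  0.0001] j1 -10.9 j6 -90.4 F [-0.   0.3 -1.9] T [ 0.073 -0.046  0.054] w 0.0113
shift mm, tool axes now [ 0.3 -0.1 -0.9] after turn [ 0.3 -0.1 -0.9] world [-0.9  0.1 -0.3]
turn units [ 0.016 -0.002 -0.   ]
```

```bash
python3 -m jog '[[0,0,0,1,0,0,-1],[0,0,0,1,0,0,-1],[0,0,0,1,0,0,-1],[0,0,0,0,0,0,-1]]' >/dev/null; python3 tq.py
python3 -m jog '[[0,0,0,0.7,0,0,-1],[0,0,0,0,0,0,-1]]'>/dev/null; python3 tq.py
```

```text
t 45.98 yaw -34.30 Tz [0.175 0.149 0.184] mean 0.169 z 0.2178
t 46.33 yaw -39.89 Tz [0.123 0.155 0.148] mean 0.142 z 0.2178
```

```bash
python3 -m jog '[[0,0,0,0.6,0,0,-1],[0,0,0,0,0,0,-1]]' >/dev/null; python3 tq.py
python3 -m jog '[[0,0,0,0.5,0,0,-1],[0,0,0,0,0,0,-1]]'>/dev/null; python3 tq.py
```

```text
t 46.67 yaw -44.71 Tz [0.209 0.193 0.214] mean 0.205 z 0.2178
t 47.02 yaw -48.73 Tz [0.136 0.197 0.16 ] mean 0.164 z 0.2178
```

```bash
python3 -m jog '[[0,0,0,0.6,0,0,-1],[0,0,0,0,0,0,-1]]' >/dev/null; python3 tq.py
python3 -m jog '[[0,0,0,0.4,0,0,-1],[0,0,0,0,0,0,-1]]'>/dev/null; python3 tq.py
```

```text
t 47.38 yaw -53.52 Tz [0.162 0.162 0.148] mean 0.157 z 0.2178
t 47.73 yaw -56.75 Tz [0.19  0.202 0.143] mean 0.178 z 0.2178
```

```bash
python3 -m jog '[[0,0,0,0.6,0,0,-1],[0,0,0,0,0,0,-1]]' >/dev/null; python3 tq.py
python3 -m jog '[[0,0,0,0.4,0,0,-1],[0,0,0,0,0,0,-1]]'>/dev/null; python3 tq.py
```

```text
t 48.08 yaw -61.53 Tz [0.188 0.134 0.222] mean 0.181 z 0.2178
t 48.42 yaw -64.75 Tz [0.308 0.163 0.243] mean 0.238 z 0.2178
```

```bash
python3 -m jog '[[0,0,0,0.4,0,0,-1],[0,0,0,0,0,0,-1]]' >/dev/null; python3 tq.py
python3 -m jog '[[0,0,0,0.3,0,0,-1],[0,0,0,0,0,0,-1]]'>/dev/null; python3 tq.py
```

```text
t 48.77 yaw -67.96 Tz [0.171 0.198 0.175] mean 0.182 z 0.2178
t 49.12 yaw -70.38 Tz [0.232 0.186 0.219] mean 0.212 z 0.2179
```

```bash
python3 -m jog '[[0,0,0,0.5,0,0,-1],[0,0,0,0,0,0,-1]]' >/dev/null; python3 tq.py
python3 -m jog '[[0,0,0,0.4,0,0,-1],[0,0,0,0,0,0,-1]]'>/dev/null; python3 tq.py
```

```text
t 49.48 yaw -74.35 Tz [0.236 0.187 0.177] mean 0.200 z 0.2179
t 49.83 yaw -77.56 Tz [0.221 0.257 0.214] mean 0.231 z 0.2179
```

```bash
python3 -m jog '[[0,0,0,0.4,0,0,-1],[0,0,0,0,0,0,-1]]' >/dev/null; python3 tq.py
python3 -m jog '[[0,0,0,0.4,0,0,-1],[0,0,0,0,0,0,-1]]'>/dev/null; python3 tq.py
```

```text
t 50.17 yaw -80.76 Tz [0.315 0.31  0.31 ] mean 0.312 z 0.2180
t 50.52 yaw -83.96 Tz [0.344 0.343 0.36 ] mean 0.349 z 0.2180
```

```bash
python3 -m jog '[[0,0,0,-1,0,0,-1],[0,0,0,-1,0,0,-1],[-0.4,0,0,0,0,0,-1],[-0.5,0,0,0,0,0,-1],[0,-0.95,0.1,-0.9,0,0,-1],[0,-0.95,0.1,-0.9,0,0,-1],[0,-0.95,0.1,-0.9,0,0,-1],[0,-0.95,0.1,-0.9,0,0,-1],[0,-0.95,0.1,-0.9,0,0,-1],[0,-0.95,0.1,-0.9,0,0,-1],[0,-0.95,0.1,-0.9,0,0,-1],[0,-0.95,0.1,-0.9,0,0,-1],[0,-0.95,0.1,-0.9,0,0,-1],[0,-0.95,0.1,-0.9,0,0,-1],[0,-0.95,0.1,-0.9,0,0,-1],[0,0,0,0,0,0,-1],[0,0,0,0,0,0,-1]]'; python3 plan.py .4718 -.3078 .19 10.7
```

```text
time_s: 52.65
tool_pos: [0.4748, -0.3072, 0.2463]
tool_rot: [-0.068, 0.703, 0.067, 0.704]
wrist_force: [0.5, -0.1, -3.9]
width: 0.0111
t 52.65 p [ 0.4748 -0.3072  0.2463] yaw 11.00 tilt(x) [ 0.0012 -0.0007] j1 -39.9 j6 -140.9 F [ 0.5 -0.1 -3.9] T [-0.023 -0.001 -0.022] w 0.0111
shift mm, tool axes now [56.3  0.1 -3.1] after turn [56.3  0.  -3.1] world [ -3.   -0.6 -56.3]
turn units [0.038 0.008 0.007]
```

```bash
python3 -m jog '[[0.8,0,-0.1,0.03,0,0,-1],[0.8,0,0,0,0,0,-1],[0.3,0,0,0,0,0,-1],[0,0,0,0,0,0,-1]]'; python3 plan.py .4718 -.3078 .1466 10.7
python3 -m jog '[[0.5,0,0,0,0,0,-1],[0.5,0,0,0,0,0,-1],[0,0,0,0,0,0,-1]]'; python3 plan.py .4718 -.3078 .1466 10.7
```

```text
time_s: 53.15
tool_pos: [0.4715, -0.3071, 0.1881]
tool_rot: [-0.067, 0.704, 0.067, 0.704]
wrist_force: [0.1, -0.8, -4.2]
width: 0.0107
t 53.15 p [ 0.4715 -0.3071  0.1881] yaw 10.90 tilt(x) [-0.0005  0.0004] j1 -40.1 j6 -141.0 F [ 0.1 -0.8 -4.2] T [-0.009 -0.012 -0.003] w 0.0107
shift mm, tool axes now [41.5 -0.7  0.2] after turn [41.5 -0.7  0.2] world [  0.3  -0.7 -41.5]
turn units [ 0.025 -0.003 -0.004]
time_s: 53.52
tool_pos: [0.4704, -0.3068, 0.1563]
tool_rot: [-0.066, 0.705, 0.068, 0.703]
wrist_force: [0.3, 0.5, -5.3]
width: 0.0111
t 53.52 p [ 0.4704 -0.3068  0.1563] yaw 10.89 tilt(x) [-0.0028  0.0022] j1 -40.2 j6 -141.0 F [ 0.3  0.5 -5.3] T [0.001 0.053 0.044] w 0.0111
shift mm, tool axes now [ 9.7 -1.3  1.2] after turn [ 9.7 -1.2  1.2] world [ 1.4 -1.  -9.7]
turn units [ 0.024 -0.017 -0.019]
```

Going in without resistance. Next I'll lower it to the floor, release half-open and back off.

```bash
python3 -m jog '[[0.2,0,0.02,0,0,0,-1],[0.1,0,0,0,0,0,-1],[0,0,0,0,0,0,-1],[0,0,0,0,0,0,-1]]'; python3 plan.py .4718 -.3078 .1466 10.7
```

```text
time_s: 54.02
tool_pos: [0.4723, -0.3078, 0.1493]
tool_rot: [-0.067, 0.704, 0.067, 0.704]
wrist_force: [-0.3, 0.5, -3.9]
width: 0.0115
t 54.02 p [ 0.4723 -0.3078  0.1493] yaw 10.90 tilt(x) [ 0.0003 -0.0003] j1 -40.1 j6 -141.0 F [-0.3  0.5 -3.9] T [-0.004 -0.012  0.038] w 0.0115
shift mm, tool axes now [ 2.7  0.1 -0.5] after turn [ 2.7  0.1 -0.5] world [-0.5 -0.  -2.7]
turn units [0.025 0.001 0.003]
```

```bash
python3 -m jog '[[0.08,0,0,0,0,0,-1],[0.02,0,0,0,0,0,-1],[0,0,0,0,0,0,-1]]'; python3 plan.py .4718 -.3078 .1466 10.7
python3 -m jog '[[0,0,0,0,0,0,-0.5],[0,0,0,0,0,0,-0.2],[0,0,0,0,0,0,0],[0,0,0,0,0,0,0],[-0.3,0,0,0,0,0,0],[-0.8,0,0,0,0,0,0],[-0.9,0,0,0,0,0,0],[-0.9,0,0,0,0,0,0],[-0.3,0,0,0,0,0,0],[0,0,0,0,0,0,0]]'; python3 plan.py
python3 - <<'E'
from h import *
t=np.ascontiguousarray(capture("top")[...,::-1]);s=np.ascontiguousarray(capture("scene")[...,::-1])
cv2.imwrite("pics/end.png",np.hstack([crop(t,325,205,66,75,6),crop(s,145,155,66,75,6)]))
E
```

```text
time_s: 54.4
tool_pos: [0.4726, -0.3081, 0.1466]
tool_rot: [-0.068, 0.704, 0.067, 0.704]
wrist_force: [-0.1, -0.2, 1.6]
width: 0.0114
t 54.40 p [ 0.4726 -0.3081  0.1466] yaw 10.90 tilt(x) [ 0.0009 -0.001 ] j1 -40.1 j6 -141.0 F [-0.1 -0.2  1.6] T [-0.048  0.07   0.023] w 0.0114
shift mm, tool axes now [-0.   0.4 -0.7] after turn [-0.   0.4 -0.7] world [-0.8  0.3  0. ]
turn units [0.025 0.005 0.008]
time_s: 55.65
tool_pos: [0.4724, -0.3078, 0.2425]
tool_rot: [-0.068, 0.704, 0.067, 0.704]
wrist_force: [0.4, -0.0, 0.0]
width: 0.0429
t 55.65 p [ 0.4724 -0.3078  0.2425] yaw 10.90 tilt(x) [ 0.0009 -0.0009] j1 -40.1 j6 -141.0 F [ 0.4 -0.   0. ] T [ 0.003 -0.009 -0.004] w 0.0429
```

View pics/end.png

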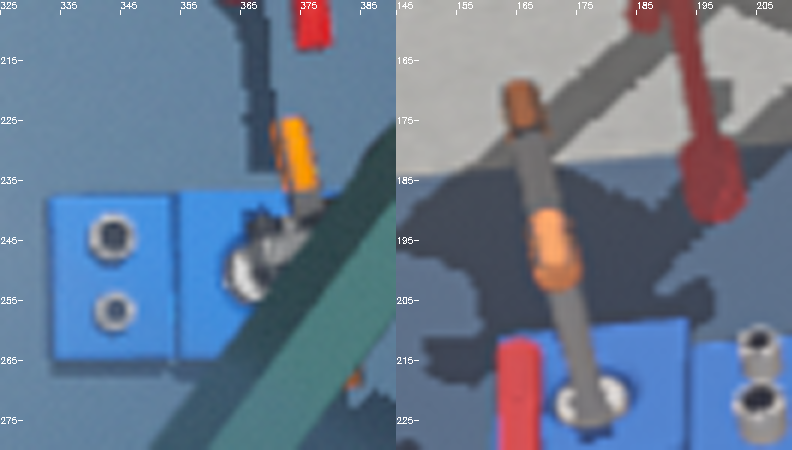

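The wrench stands upright in the pocket (bar at about (374,232) in the top view, shaft at (178,222) in the scene view), in the same place as at the start. The gripper is clear above it and reads no force.

```bash
python3 -c "
from cell import *
print(job_done()); print(observe()['time_s'])"
```

```text
the job is handed in; nothing more can be done
None
the job is handed in; nothing more can be done
```

I tightened all four bolts and stood the wrench back in its stand. I handed the job in at about 56 s of the 72 s allowed; no verdict was reported.

- **First pass:** bolts 1, 3, 2, 4, each swung about 64°, with torque staying at 0.12–0.24 N m. The marks of bolts 3 and 4 were seen turned clockwise in the picture. I did not check the marks of bolts 1 and 2.
- **Second pass:** bolts 1, 3, 2, 4, turned in small steps until the torque climbed past the drag. Final mean readings were 0.39, 0.35, 0.39 and 0.35 N m. Single readings had about 0.03 N m of noise, and the highest was 0.44, below the 0.6 limit.
- **Wrench:** set down on the pocket floor at the same height as when I picked it up and within 1 mm sideways. It was released and upright in the last picture, and the wrist force on the empty hand was about 0.
- **What disagreed:** the camera estimates of head angle were about 10–15° off for bolts 2 and 3. I found those by turning the socket lightly on the head until it dropped on.
- **Not checked:** I did not take a final picture of the tray, objective and dish. The moves were kept clear of them.

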